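Make up two transformer kits from the coil winder and the core stock

TASK

Make up the two transformer kits: take the stop collar off the end of the coil winder's arbor and put it in the round steel dish, then slide both coils off; the large coil and the large E-core set go into the tray that holds the circuit board, and the small coil and the small E-core set go into the tray that holds the finned heat sink. Lay every part flat on the bare floor of its tray, beside what is already there, and set everything down without dropping it, because ferrite chips. The ring core is not needed: leave it where it lies.

Things in the scene. Friction and masses are not known exactly. Their poses are not given: they have to be found in the camera images.
- collar_center (a point): Centre of the loose stop collar: dark steel block, 34 x 34 mm, 22 mm long along its y (the bore's axis), 16 mm square bore, brass thumbscrew (14 mm across) 13 mm high on its top (+z). The screw is already slack: it slides freely. Starts hanging on the arbor, outermost, y along the arbor, centre 3 mm below the arbor's axis. 130 g.
- coil_large_center (a point): Centre of the large wound coil, rigid: square, 40 x 40 mm, 34 mm long along its y, 18 mm square bore along y; copper winding with an amber band between black end cheeks, sides flat and firm. Starts hanging upright on the arbor, y along the arbor, centre 4 mm below the arbor's axis; either coil may be the outer one. May lie on a side or a cheek. 160 g.
- coil_small_center (a point): Centre of the small wound coil: as the large one but 30 x 30 mm; also 34 mm long along y, 18 mm square bore, hanging on the arbor 4 mm below its axis. 80 g.
- core_large_center (a point): Centre (half-way up) of the large E-core set: dark grey ferrite, two E halves joined to one solid square of 55 x 55 mm, 21 mm thick, with two windows through it. Loose, lies flat in the stock row beyond the trays, sides along its x and y, z up. 210 g.
- core_small_center (a point): Centre (half-way up) of the small E-core set: same form, 40 x 40 mm, 15 mm thick, lying flat in the stock row. 90 g.
- core_ring_center (a point): Centre of a loose round ferrite ring core, 44 mm outside, 24 mm inside, 18 mm thick, lying flat in the stock row. Not needed: it stays where it is.
- tray_board_floor (a point): Centre of the inner floor of the kit tray that already holds a green circuit board. Fixed; inside 200 x 120 mm along its x and y, floor 3 mm thick, walls 3 mm thick and 22 mm high. The board (fixed, parts up to 21 mm above the floor) covers x = -100 to -45 mm; the floor is bare from there to x = +100 mm, room for two parts one behind the other. x points away from the robot.
- tray_sink_floor (a point): Centre of the inner floor of the kit tray that already holds a finned aluminium heat sink. Fixed; inside 200 x 120 mm along its x and y, floor 3 mm thick, walls 3 mm thick and 22 mm high. The heat sink (fixed, 26 mm above the floor) covers x = -100 to -45 mm; the floor is bare from there to x = +100 mm. x points away from the robot.
- dish_floor (a point): Centre of the inner floor of the round steel dish for the collar (fixed): floor 3 mm thick and 104 mm across, widening to 122 mm inside at the rim, 18 mm high.
- arbor_end (a point): Free end, on the axis, of the coil winder's arbor: fixed level square steel bar, 10 x 10 mm, axis 80 mm above the bench, 144 mm long from the spindle nose (46 mm across, 34 mm long) on the headstock (102 mm high, 100 mm wide). -y of this point points along the bar out of the free end; parts come off that way only. Lifted level with the axis, bores have 3 to 4 mm of play all round.
There are look-alikes about, which are no part of the job. What is shaped like the part that bears core_large_center but blue is not meant. What is shaped like the part that bears core_small_center but red is not meant.

How it is judged (in metres and radians):
At the end, for the whole second after the job is handed in: Large coil and large core set on the bare floor of the circuit-board tray, small ones on that of the heat-sink tray (flat: centre at most 4 mm above its flat height); collar in the dish (within 45 mm of its middle, 30 mm of its floor); ring core moved under 15 mm; all released and at rest (x of coil_large_center in the frame of tray_board_floor between -0.045 and 0.098 m and y of coil_large_center in the frame of tray_board_floor between -0.058 and 0.058 m and z of coil_large_center in the frame of tray_board_floor below 0.024 m and x of core_large_center in the frame of tray_board_floor between -0.045 and 0.098 m and y of core_large_center in the frame of tray_board_floor between -0.058 and 0.058 m and z of core_large_center in the frame of tray_board_floor below 0.0145 m and x of coil_small_center in the frame of tray_sink_floor between -0.045 and 0.098 m and y of coil_small_center in the frame of tray_sink_floor between -0.058 and 0.058 m and z of coil_small_center in the frame of tray_sink_floor below 0.021 m and x of core_small_center in the frame of tray_sink_floor between -0.045 and 0.098 m and y of core_small_center in the frame of tray_sink_floor between -0.058 and 0.058 m and z of core_small_center in the frame of tray_sink_floor below 0.0115 m and horizontal distance between collar_center and dish_floor below 0.045 m and z of collar_center in the frame of dish_floor below 0.03 m and distance of core_ring_center from where it was at the start of the episode below 0.015 m and linear speed of each of collar, coil_large, coil_small, core_large, core_small below 0.02 m/s); the robot touches nothing.
It fails at once if a kit part or the collar is dropped (falls freely faster than 0.6 m/s, a fall of about 18 mm) ((linear speed of collar above 0.6 m/s and contact force between the fingers and collar below 0.01 N) or (linear speed of coil_large above 0.6 m/s and contact force between the fingers and coil_large below 0.01 N) or (linear speed of coil_small above 0.6 m/s and contact force between the fingers and coil_small below 0.01 N) or (linear speed of core_large above 0.6 m/s and contact force between the fingers and core_large below 0.01 N) or (linear speed of core_small above 0.6 m/s and contact force between the fingers and core_small below 0.01 N)).
It also fails if it takes over 125 s, if anything falls off the work surface, if the arm or the gripper's body presses on something with over 40 N, if the wrist force passes 120 N, or if a joint passes its speed limit or range.

ROBOT

A 7-joint arm with a two-finger parallel gripper is mounted at the origin on the work surface. World frame = base frame: x ahead of the robot, y to its left, z up, the work surface at z = 0. Lengths are in mm, angles in rad, forces in N, time in s.
With the tool pointing down it reaches from about 400 to 875 mm from the base axis. Payload 6.5 kg.
Tool frame: the origin (TCP) lies midway between the tips of the shut fingers; the grasp point (between the pads) lies 19 mm behind it; z points along the fingers, x is the direction in which the jaws open and shut, and the axes are right-handed (so a half turn about z gives the same grasp; the last joint's range is limited). The gripper opens to 85 mm and grips with 20 to 120 N. Pads are 22 mm wide; open, the fingers measure 114 mm over their backs; the gripper's body (76 mm by 85 mm) begins 54 mm behind the grasp point. The pads swing forward as they close: fully open they stand 13 mm farther back than shut.
Start: joints at [-1.326, 0.536, -0.004, 1.538, 0.003, 1.067, -0.071], TCP at [198.778, 618.852, 231.29] pointing down, gripper open.
Joint ranges: [-2.7, 2.7], [-0.37, 2.16], [-1.27, 1.26], [0.24, 2.4], [-1.31, 4.45], [0.19, 1.91], [-2.76, 2.76]. Speed limits (rad/s): [2.39, 2.39, 3.14, 3.14, 3.14, 3.14, 3.14].

INTERFACE

Orientations are given as a rotation vector (axis times angle).
In Python, from bench import sensors, viewer, robot gives the robot as it stands.
- The arm moves only by the tool arm_command, never from a script. Its argument "commands" is a list of rows, each an object of numbers: "dx", "dy", "dz": the shift along the tool's x, y, z in m; "roll": the turn about the tool's z in degrees. A call has 1 to 8 rows; each row shifts and turns the commanded pose from where the row before left it, along the tool's axes as they then stand; what a row does not reach is not made up. A row lasts 1/10 s, in which the tool goes at most 50 mm and 8.59 degrees, less where a joint would pass 70% of its speed; a pose out of reach is approached as far as the arm can. A call is refused whole if a number of a shift passes 0.05 or a number of a turn 8.59, either way. A call with a gripper value outside its range is refused whole. "claw" is the finger opening in m, from 0 to 0.0854, set as the call begins (left out, the last holds). The fingers move at their own pace and stop on an object; the grip force is fixed at half the most. Time passes only in rows, so rows that do not move let the fingers close. It gives the time, the measured TCP pose, the force and the opening at its end, in the units of the state.
- sensors.get_obs(): the state, without advancing time (a new reading comes with each control period).
- viewer.camera(name): name is "side" or "top"; returns the picture (384x512x3 uint8, red, green, blue); there is no depth.
- viewer.camera_info(name): a dict with "fx", "fy", "cx", "cy" (pixels), "R" (3x3) and "t" (3): a world point X has camera coordinates R X + t. Camera axes: x right, y down, z forward; pixel columns grow to the right and rows downward; lengths in mm; the calibration is good to about 2 mm. A picture is of the moment at which its call begins. camera_info takes no time and is no camera call.
- robot.hand_in(): hands the job in, once; it reports no verdict.
The state is a dict: "clock": time; "joints": joint angles; "qd": joint speeds; "joint_efforts": joint torques, N m; "position": TCP position; "tool_rot": TCP orientation; "contact_force": force on the tool from outside, world axes, zero at the start; "ft_torque": the same for the moment, N m; "gripper_width": opening from 0.0 (shut) to 1.0 (fully open).
Only numpy, scipy, OpenCV 4.12 (cv2) and the standard library are available. Lean on these libraries where they do the work, as an engineer would, in place of code of your own. Each camera call takes 0.05 s, during which the arm holds its last target.

## Working session

There is one attempt and no reset: what is moved stays moved. The work goes in short steps, Python scripts to look and compute and a tool call to move; the robot and the scene stay as the last step left them, time stands still between calls to the robot, and variables do not carry over. Pictures are saved under pics/ and viewed, and the job is handed in when it is done.

Besides the shell and the picture viewer there is one more tool, called after "Emit:" in YAML: its name, and indented under it one key for each argument. arm_command: Moves the arm, as the interface text tells. Its arguments: {"type":"object","properties":{"commands":{"type":"array","items":{"type":"object","properties":{"dx":{"type":"number"},"dy":{"type":"number"},"dz":{"type":"number"},"roll":{"type":"number"}}}},"claw":{"type":"number"}},"required":["commands"]}

```bash
ls; mkdir -p pics; python3 - <<'E'
from bench import sensors, viewer, robot
import cv2,numpy as np
print(sensors.get_obs())
for n in("side","top"):
    im=viewer.camera(n); cv2.imwrite(f"pics/{n}0.png",im[:,:,::-1])
    i=viewer.camera_info(n); print(n,i)
    print(-np.array(i["R"]).T@np.array(i["t"]))
E
```

```text
pics
{'clock': 0.0, 'joints': array([-1.32620985,  0.53719933, -0.00446236,  1.53889121,  0.00257348,
        1.06732627, -0.07118264]), 'qd': array([-1.15993657e-04,  3.39407530e-05,  4.56519419e-04, -3.29966996e-04,
        3.17133255e-03, -6.08917125e-04, -6.66228551e-04]), 'joint_efforts': array([ 3.19616374e-04, -5.83416510e+01,  1.04872752e+00, -2.59112263e+01,
        1.24149676e-02,  9.43969499e-03, -2.88419324e-05]), 'position': array([198.57171004, 618.23559424, 230.38433743]), 'tool_rot': array([ 2.53746549e+00,  1.85031096e+00, -2.21355541e-03]), 'contact_force': array([ 0.51696796,  0.43363833, -0.22091524]), 'ft_torque': array([ 0.00500241, -0.02136646,  0.02061758]), 'gripper_width': 1.0012885617119651}
side {'fx': 353.90363398737264, 'fy': 353.90363398737264, 'cx': 255.40445455988976, 'cy': 189.31793168633243, 'R': array([[-0.99936159, -0.03566941,  0.0020264 ],
       [-0.02347514,  0.6128385 , -0.78985941],
       [ 0.02693197, -0.78940273, -0.6132846 ]]), 't': array([584.83261943,  73.22684022, 905.84014977])}
[561.78221048 691.05709372 612.19162118]
top {'fx': 379.89937817170744, 'fy': 379.89937817170744, 'cx': 255.20726191206776, 'cy': 187.89906506197377, 'R': array([[-3.43403537e-03, -9.99812273e-01,  1.90689692e-02],
       [-9.90300856e-01,  7.51472916e-04, -1.38937574e-01],
       [ 1.38897162e-01, -1.93611331e-02, -9.90117531e-01]]), 't': array([ -30.09215529,  596.76024041, 1158.68742249])}
[ 429.93044487   -8.10145397 1230.7229763 ]
```

View pics/top0.png

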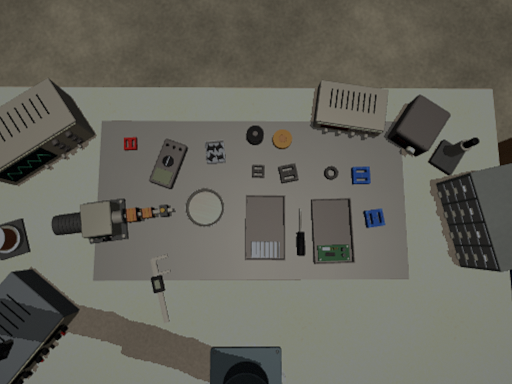

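View pics/side0.png

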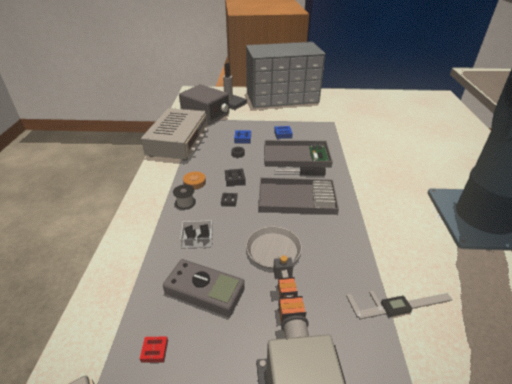

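The top view shows the winder with collar and coils at (125-175, 213), the dish at (205,207), the heat-sink tray at (265,228) and the board tray at (332,232). The stock row has dark squares at (258,171) and (288,172) and a ring at (331,172). Look-alikes are red at (131,144) and blue at (361,176) and (374,218). I'll enlarge these areas before measuring.

```bash
cat > h.py <<'E'
import numpy as np,cv2
from bench import sensors,viewer,robot
def ray(n,u,v):
    i=viewer.camera_info(n);R=np.array(i["R"]);t=np.array(i["t"])
    c=-R.T@t; d=R.T@np.array([(u-i["cx"])/i["fx"],(v-i["cy"])/i["fy"],1.]); return c,d
def onz(n,u,v,z):
    c,d=ray(n,u,v); return c+d*(z-c[2])/d[2]
def proj(n,X):
    i=viewer.camera_info(n);p=np.array(i["R"])@np.array(X,float)+np.array(i["t"]); return i["fx"]*p[0]/p[2]+i["cx"],i["fy"]*p[1]/p[2]+i["cy"]
def tri(a,b):
    (c1,d1),(c2,d2)=ray("top",*a),ray("side",*b)
    A=np.stack([d1,-d2],1);s=np.linalg.lstsq(A,c2-c1,rcond=None)[0]
    p,q=c1+s[0]*d1,c2+s[1]*d2; return (p+q)/2,np.linalg.norm(p-q)
def crop(im,x0,y0,x1,y1,k,f):
    cv2.imwrite(f,cv2.resize(im[y0:y1,x0:x1],None,fx=k,fy=k,interpolation=cv2.INTER_CUBIC))
def tool():
    from scipy.spatial.transform import Rotation as Ro
    o=sensors.get_obs();M=Ro.from_rotvec(o["tool_rot"]).as_matrix();return o,M
def goto(x,y,z=None,yaw=None):
    "print tool-axes shift to world target; yaw = desired tool-x heading deg (mod 180)"
    o,M=tool();p=o["position"]; z=p[2] if z is None else z
    h=np.degrees(np.arctan2(M[1,0],M[0,0]))
    print("t %.1f pos %s head %.1f joint7 %.2f F %s w %.3f"%(o["clock"],p.round(1),h,o["joints"][6],np.round(o["contact_force"],1),o["gripper_width"]))
    if yaw is not None:
        dr=-(yaw-h); dr=(dr+90)%180-90; print("roll needed (tool z down) %.1f"%dr)
        h2=np.radians(h-dr); X=np.array([np.cos(h2),np.sin(h2),0]);Y=np.cross([0,0,-1],X)
    d=np.array([x,y,z])-p
    print("shift now-axes mm",(M.T@d).round(1))
    if yaw is not None: print("shift after-roll axes mm",np.round([X@d,Y@d,-d[2]],1))
E
python3 - <<'E'
from h import *
t=cv2.imread("pics/top0.png");s=cv2.imread("pics/side0.png")
crop(t,50,180,230,245,4.4,"pics/c1.png");crop(t,235,120,395,270,4,"pics/c2.png");crop(s,220,220,340,384,3.6,"pics/c3.png");crop(s,140,120,345,260,3.6,"pics/c4.png")
E
```

```text
(no output)
```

View pics/c1.png

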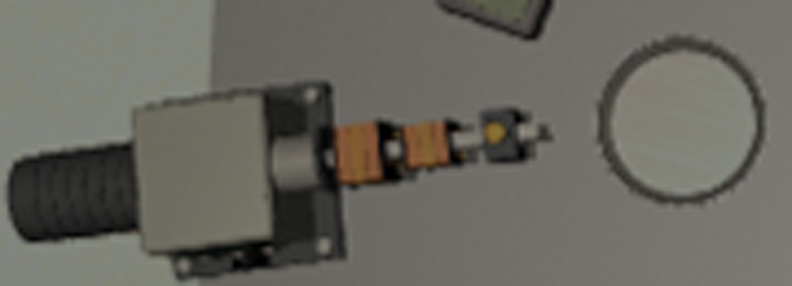

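View pics/c2.png

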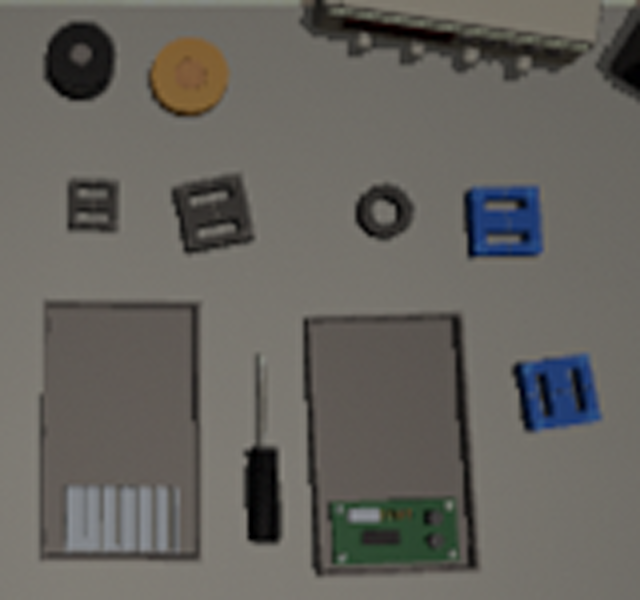

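View pics/c3.png

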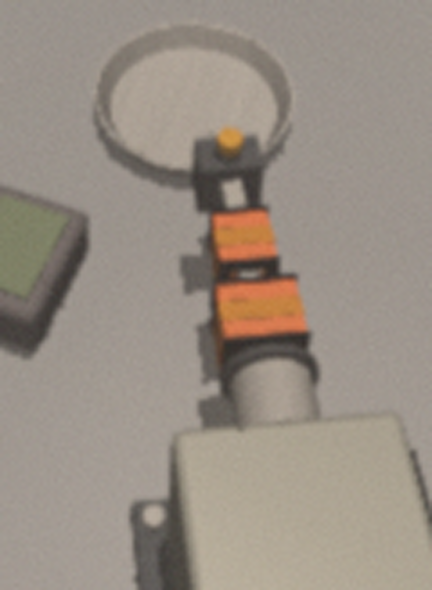

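View pics/c4.png

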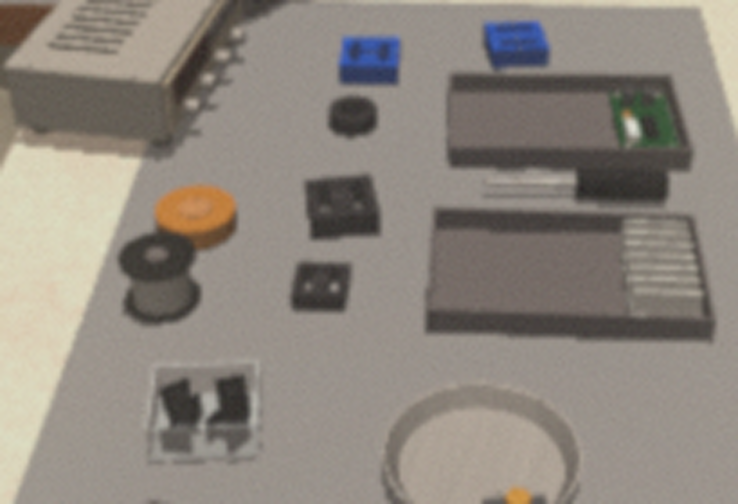

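Crop c1/c3: the collar with its brass screw is outermost, then the small coil, then the large coil by the nose. Crop c2: the dark-grey squares at full-image (258,171), about 13 px, and (288,173), about 18 px, fit the small and large cores. The red and blue ones are excluded by colour. Next I'll measure with masks.

```bash
cat > m.py <<'E'
from h import *
t=cv2.imread("pics/top0.png");s=cv2.imread("pics/side0.png")
def comps(im,mask,box,mn):
    x0,y0,x1,y1=box;m=np.zeros(mask.shape,np.uint8);m[y0:y1,x0:x1]=mask[y0:y1,x0:x1]
    for c in cv2.findContours(m,cv2.RETR_EXTERNAL,cv2.CHAIN_APPROX_NONE)[0]:
        if cv2.contourArea(c)>=mn: yield c,cv2.minAreaRect(c),np.mean(np.argwhere(cv2.drawContours(np.zeros_like(m),[c],-1,1,-1))[:,::-1],0)
ht=cv2.cvtColor(t,cv2.COLOR_BGR2HSV);hs=cv2.cvtColor(s,cv2.COLOR_BGR2HSV)
ot=cv2.inRange(ht,(3,90,60),(30,255,255));os_=cv2.inRange(hs,(3,110,90),(30,255,255))
print("orange top")
for c,r,m in comps(t,ot,(110,195,185,230),3):
    print(r,m.round(1),[onz("top",*m,z).round(1)[:2] for z in(91,96,107)])
print("orange side")
for c,r,m in comps(s,os_,(265,245,320,330),3): print(r,m.round(1))
gray=cv2.cvtColor(t,cv2.COLOR_BGR2GRAY)
dk=cv2.inRange(gray,0,75)
print("cores top")
for c,r,m in comps(t,dk,(245,160,345,185),20):
    print(np.round(r[0],1),np.round(r[1],1),round(r[2]),m.round(1),onz("top",*m,10).round(1))
def P(x,y,z): 
    return onz("top",(x+.5)/4-.5+235,(y+.5)/4-.5+120,z)
for nm,cs,z in(("large",[(172,187),(240,174),(254,240),(187,252)],21),("small",[(69,180),(117,180),(117,231),(69,229)],15)):
    q=np.array([P(x,y,z)[:2] for x,y in cs]);print(nm,q.mean(0).round(1),np.linalg.norm(np.roll(q,-1,0)-q,axis=1).round(1),[round(np.degrees(np.arctan2(*(b-a)[::-1]))%90,1) for a,b in zip(q,np.roll(q,-1,0))])
for nm,cs in(("sink",[(44,302),(200,302),(200,559),(41,558)]),("board",[(305,317),(462,315),(478,570),(316,574)])):
    q=np.array([P(x,y,22)[:2] for x,y in cs]);print(nm,q.mean(0).round(1),np.linalg.norm(np.roll(q,-1,0)-q,axis=1).round(1),[round(np.degrees(np.arctan2(*(b-a)[::-1])),1) for a,b in zip(q,np.roll(q,-1,0))]);print(q.round(0).tolist())
def Q(x,y,z): return onz("top",(x+.5)/4.4-.5+50,(y+.5)/4.4-.5+180,z)
print("dish rim",Q(683,120,18),Q(600,120,18)[1]-Q(766,120,18)[1])
print("arbor end",Q(550,132,80),"nose",Q(275,160,80),Q(318,157,80))
E
python3 m.py
```

```text
orange top
((162.0, 210.0), (4.0, 4.0), 90.0) [161.9 209.8] [array([523.8, 249.2]), array([523.4, 248. ]), array([522.5, 245.5])]
((145.5, 212.5), (9.0, 11.0), 90.0) [146.4 212.6] [array([515.6, 295. ]), array([515.2, 293.6]), array([514.4, 290.7])]
((131.0, 214.5), (13.0, 10.0), 90.0) [130.8 214.5] [array([510.1, 340.9]), array([509.7, 339.4]), array([509., 336.])]
orange side
((291.5146789550781, 305.191162109375), (15.799479484558105, 24.31279182434082), 85.60128784179688) [291.5 305.3]
((287.5, 285.0), (14.0, 17.0), 90.0) [286.9 285.2]
((283.5000305175781, 259.0000305175781), (6.363960266113281, 6.363960266113281), 45.0) [283.4 258.9]
cores top
[330.5 172.5] [12.7 12.7] 45 [330.5 172.5] [ 651.8 -278.9   10. ]
[257.5 171. ] [12. 11.] 90 [257.5 171.1] [656.5 -39.6  10. ]
[287.7 173.1] [17.  17.6] 77 [287.7 173.1] [ 650.  -138.5   10. ]
large [ 648.6 -138. ] [56.5 55.3 55.2 54.6] [np.float64(11.0), np.float64(10.8), np.float64(10.2), np.float64(12.2)]
small [656.4 -40.8] [39.1 42.2 39.  40.5] [np.float64(0.0), np.float64(89.6), np.float64(87.6), np.float64(89.9)]
sink [474.9 -62.2] [125.1 202.9 124.6 201.7] [np.float64(-90.1), np.float64(179.2), np.float64(89.4), np.float64(-0.7)]
[[576.0, -1.0], [576.0, -126.0], [373.0, -123.0], [374.0, 1.0]]
board [ 463.5 -275.8] [126.7 201.6 127.8 202.7] [np.float64(-89.3), np.float64(-178.6), np.float64(91.1), np.float64(1.1)]
[[564.0, -210.0], [565.0, -337.0], [364.0, -342.0], [361.0, -214.0]]
dish rim [538.94729455 129.27113593  18.        ] 120.2004817605912
arbor end [525.26436517 213.27671283  80.        ] nose [506.44732007 399.94682682  80.        ] [508.43392459 370.84965943  80.        ]
```

```bash
python3 - <<'E'
from h import *
for a,b in(((161.9,209.8),(283.4,258.5)),((146.6,212.6),(286.9,284.5)),((130.9,214.4),(291.5,304))):print(tri(a,b))
# side measures of cores tops (c4 crop)
S=lambda x,y:((x+.5)/3.6-.5+140,(y+.5)/3.6-.5+120)
for nm,p,z in(("large",(340,201),21),("small",(322,280),15),("ring",(353,109),18),("arborless dish",(481,440),10)):print(nm,onz("side",*S(*p),z).round(1))
for c in [(435,212),(702,212),(712,318),(428,312)]:print("sink rim",onz("side",*S(*c),22).round(0))
for c in [(450,76),(672,76),(690,152),(448,150)]:print("board rim",onz("side",*S(*c),22).round(0))
goto(523,247,160,98)
E
```

```text
(array([523.5158348 , 245.99922541, 104.03443891]), np.float64(1.4604575089758658))
(array([517.11213131, 294.29593698,  90.07927438]), np.float64(2.9670091360358275))
(array([511.34083478, 338.6764441 ,  96.66411451]), np.float64(2.9254421130402606))
large [ 651.2 -132.3   21. ]
small [657.  -39.7  15. ]
ring [ 651.7 -276.8   18. ]
arborless dish [539.6 113.8  10. ]
sink rim [ 575. -119.   22.]
sink rim [ 365. -127.   22.]
sink rim [376.   1.  22.]
sink rim [577.   2.  22.]
board rim [ 567. -331.   22.]
board rim [ 363. -339.   22.]
board rim [ 363. -213.   22.]
board rim [ 566. -208.   22.]
t 0.1 pos [198.6 618.3 230.5] head 72.2 joint7 -0.07 F [-0.3 -0.5  0.8] w 0.999
roll needed (tool z down) -25.8
shift now-axes mm [-254.3  422.4   70.9]
shift after-roll axes mm [-412.9  269.5   70.5]
```

Emit:
arm_command:
  commands:
    - {"dx": -0.0225, "dy": 0.0375}
    - {"dx": -0.0225, "dy": 0.0375}
    - {"dx": -0.0225, "dy": 0.0375}
    - {"dx": -0.0225, "dy": 0.0375}
    - {"dx": -0.0225, "dy": 0.0375}
    - {"dx": -0.0225, "dy": 0.0375}
    - {"dx": -0.0225, "dy": 0.0375}
    - {"dx": -0.0225, "dy": 0.0375}
  claw: 0.06

```text
invalid input
```

Emit:
arm_command:
  commands:
    - {"roll": 8}
    - {"roll": 8}
    - {"roll": 8}
    - {"roll": 8}
    - {"roll": 8}
    - {"roll": 8}
    - {"roll": 8}
    - {"roll": 8}

```text
invalid input
```

```bash
python3 -c "
from h import *
goto(523,246,160,7.8)"
```

```text
t 0.1 pos [198.6 618.3 230.5] head 72.2 joint7 -0.07 F [-0.3 -0.5  0.8] w 0.999
roll needed (tool z down) 64.4
shift now-axes mm [-255.2  422.7   70.9]
shift after-roll axes mm [270.8 412.9  70.5]
```

Emit:
arm_command:
  commands:
    - {"dx": -0.0225, "dy": 0.0375, "dz": 0, "roll": 0}
    - {"dx": -0.0225, "dy": 0.0375, "dz": 0, "roll": 0}
    - {"dx": -0.0225, "dy": 0.0375, "dz": 0, "roll": 0}
    - {"dx": -0.0225, "dy": 0.0375, "dz": 0, "roll": 0}
    - {"dx": -0.0225, "dy": 0.0375, "dz": 0, "roll": 0}
    - {"dx": -0.0225, "dy": 0.0375, "dz": 0, "roll": 0}
    - {"dx": -0.0225, "dy": 0.0375, "dz": 0, "roll": 0}
    - {"dx": -0.0225, "dy": 0.0375, "dz": 0, "roll": 0}
  claw: 0.06

```text
clock: 0.9
position: [430.1, 354.1, 231.1]
tool_rot: [2.538, 1.851, -0.001]
contact_force: [1.3, 1.4, -0.4]
gripper_width: 0.701
```

Emit:
arm_command:
  commands:
    - {"dx": 0, "dy": 0, "dz": 0, "roll": 8}
    - {"dx": 0, "dy": 0, "dz": 0, "roll": 8}
    - {"dx": 0, "dy": 0, "dz": 0, "roll": 8}
    - {"dx": 0, "dy": 0, "dz": 0, "roll": 8}
    - {"dx": 0, "dy": 0, "dz": 0, "roll": 8}
    - {"dx": 0, "dy": 0, "dz": 0, "roll": 8}
    - {"dx": 0, "dy": 0, "dz": 0, "roll": 8}
    - {"dx": 0, "dy": 0, "dz": 0, "roll": 8}

```text
clock: 1.7
position: [429.1, 355.6, 230.9]
tool_rot: [3.134, 0.216, -0.001]
contact_force: [-0.7, 0.8, -0.1]
gripper_width: 0.7
```

```bash
python3 -c "
from h import *
goto(523,246,160,7.8)"
```

```text
t 1.7 pos [429.1 355.6 230.9] head 7.9 joint7 -0.51 F [-0.7  0.8 -0.1] w 0.700
roll needed (tool z down) 0.1
shift now-axes mm [ 78.1 121.4  70.9]
shift after-roll axes mm [ 78.2 121.3  70.9]
```

Emit:
arm_command:
  commands:
    - {"dx": 0.026, "dy": 0.0404, "dz": 0, "roll": 0}
    - {"dx": 0.026, "dy": 0.0404, "dz": 0, "roll": 0}
    - {"dx": 0.026, "dy": 0.0404, "dz": 0, "roll": 0}
    - {"dx": 0, "dy": 0, "dz": 0.03, "roll": 0}
    - {"dx": 0, "dy": 0, "dz": 0.03, "roll": 0}
    - {"dx": 0, "dy": 0, "dz": 0.03, "roll": 0}
    - {"dx": 0, "dy": 0, "dz": 0, "roll": 0}

```text
clock: 2.4
position: [520.8, 245.5, 137.4]
tool_rot: [3.13, 0.224, -0.011]
contact_force: [-1.0, -0.1, -0.5]
gripper_width: 0.703
```

```bash
python3 -c "
from h import *
goto(523,246,63,7.8)
for n in('top','side'): cv2.imwrite(f'pics/{n}1.png',viewer.camera(n)[:,:,::-1])
t=cv2.imread('pics/top1.png');s=cv2.imread('pics/side1.png')
crop(t,100,170,230,260,6,'pics/d1.png');crop(s,220,200,360,340,4,'pics/d2.png')"
```

```text
t 2.4 pos [520.8 245.5 137.4] head 8.2 joint7 -0.18 F [-1.  -0.1 -0.5] w 0.703
roll needed (tool z down) 0.4
shift now-axes mm [ 2.8 -0.4 74.4]
shift after-roll axes mm [ 2.3 -0.2 74.4]
```

View pics/d1.png

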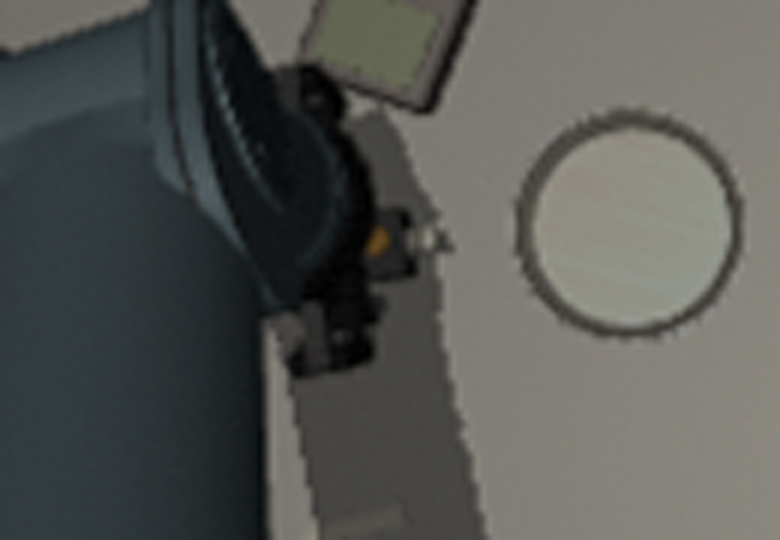

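View pics/d2.png

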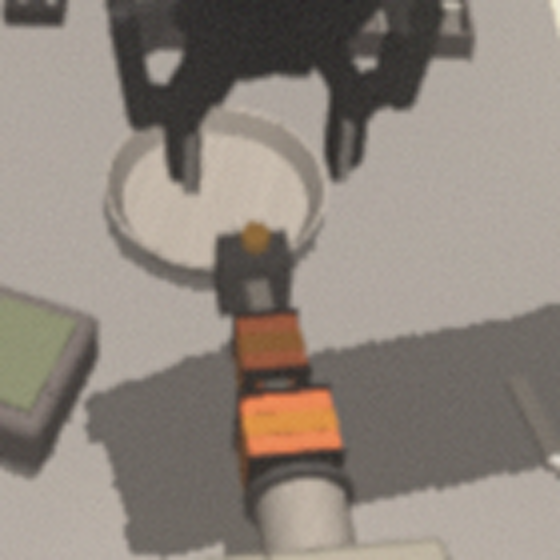

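Emit:
arm_command:
  commands:
    - {"dx": 0.0025, "dy": 0, "dz": 0.024, "roll": 0}
    - {"dx": 0, "dy": 0, "dz": 0.03, "roll": 0}
    - {"dx": 0, "dy": 0, "dz": 0.02, "roll": 0}
    - {"dx": 0, "dy": 0, "dz": 0, "roll": 0}
    - {"dx": 0, "dy": 0, "dz": 0, "roll": 0}

```text
clock: 3.0
position: [527.5, 247.8, 69.0]
tool_rot: [-3.133, -0.224, -0.003]
contact_force: [0.4, 0.4, 0.6]
gripper_width: 0.703
```

```bash
python3 -c "
from h import *
goto(523,246,63,7.8)
for n in('side',): cv2.imwrite(f'pics/{n}2.png',viewer.camera(n)[:,:,::-1])
s=cv2.imread('pics/side2.png')
crop(s,220,200,360,340,4,'pics/d3.png')"
```

```text
t 3.0 pos [527.5 247.8  69. ] head 8.2 joint7 -0.15 F [0.4 0.4 0.6] w 0.703
roll needed (tool z down) 0.4
shift now-axes mm [-4.7  1.1  6. ]
shift after-roll axes mm [-4.7  1.2  6. ]
```

View pics/d3.png

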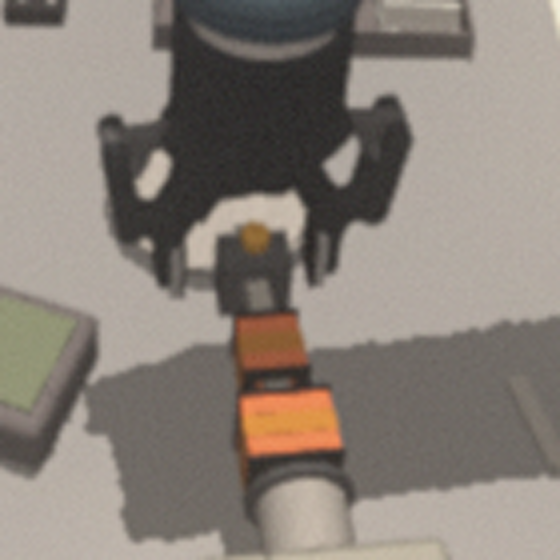

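Emit:
arm_command:
  commands:
    - {"dx": 0, "dy": 0, "dz": 0, "roll": 0}
    - {"dx": 0, "dy": 0, "dz": 0, "roll": 0}

```text
clock: 3.25
position: [527.1, 247.7, 68.6]
tool_rot: [-3.133, -0.224, -0.003]
contact_force: [-0.7, 0.3, 0.1]
gripper_width: 0.702
```

```bash
python3 -c "
from h import *
goto(523,246,63,7.8)"
```

```text
t 3.2 pos [527.1 247.7  68.6] head 8.2 joint7 -0.15 F [-0.7  0.3  0.1] w 0.702
roll needed (tool z down) 0.4
shift now-axes mm [-4.4  1.1  5.6]
shift after-roll axes mm [-4.3  1.1  5.6]
```

Emit:
arm_command:
  commands:
    - {"dx": -0.0042, "dy": 0.001, "dz": 0.0055, "roll": 0}
    - {"dx": 0, "dy": 0, "dz": 0, "roll": 0}
    - {"dx": 0, "dy": 0, "dz": 0, "roll": 0}

```text
clock: 3.55
position: [521.9, 245.5, 61.6]
tool_rot: [3.133, 0.224, -0.001]
contact_force: [-0.1, 0.7, 0.7]
gripper_width: 0.698
```

Emit:
arm_command:
  commands:
    - {"dx": 0, "dy": 0, "dz": 0, "roll": 0}
    - {"dx": 0, "dy": 0, "dz": 0, "roll": 0}
    - {"dx": 0, "dy": 0, "dz": 0, "roll": 0}
    - {"dx": 0, "dy": 0, "dz": 0, "roll": 0}
    - {"dx": 0, "dy": 0, "dz": 0, "roll": 0}
    - {"dx": 0, "dy": 0, "dz": 0, "roll": 0}
  claw: 0.0

```text
clock: 4.15
position: [522.6, 245.8, 62.0]
tool_rot: [-3.133, -0.224, -0.001]
contact_force: [0.2, -0.1, 3.2]
gripper_width: 0.39
```

```bash
python3 -c "
from h import *
goto(523,246,63,7.8)"
```

```text
t 4.2 pos [522.6 245.8  62. ] head 8.2 joint7 -0.15 F [ 0.2 -0.1  3.2] w 0.390
roll needed (tool z down) 0.4
shift now-axes mm [ 0.5 -0.2 -1. ]
shift after-roll axes mm [ 0.5 -0.2 -1. ]
```

Emit:
arm_command:
  commands:
    - {"dx": 0, "dy": 0, "dz": -0.0035, "roll": 0}
    - {"dx": 0, "dy": 0, "dz": 0, "roll": 0}
    - {"dx": 0, "dy": 0.006, "dz": 0, "roll": 0}
    - {"dx": 0, "dy": 0, "dz": 0, "roll": 0}

```text
clock: 4.55
position: [523.2, 238.3, 65.1]
tool_rot: [3.133, 0.223, -0.001]
contact_force: [-0.5, -0.4, -1.3]
gripper_width: 0.392
```

Emit:
arm_command:
  commands:
    - {"dx": 0, "dy": 0.015, "dz": 0, "roll": 0}
    - {"dx": 0, "dy": 0.015, "dz": 0, "roll": 0}
    - {"dx": 0, "dy": 0.015, "dz": 0, "roll": 0}
    - {"dx": 0, "dy": 0.015, "dz": 0, "roll": 0}
    - {"dx": 0, "dy": 0, "dz": 0, "roll": 0}

```text
clock: 5.05
position: [532.4, 176.3, 65.4]
tool_rot: [3.132, 0.217, 0.0]
contact_force: [0.4, -0.7, -1.0]
gripper_width: 0.391
```

```bash
python3 -c "
from h import *
goto(539,130,50,7.8)
for n in('side','top'): cv2.imwrite(f'pics/{n}3.png',viewer.camera(n)[:,:,::-1])
s=cv2.imread('pics/side3.png')
crop(s,220,200,360,340,4,'pics/d4.png')"
```

```text
t 5.0 pos [532.4 176.3  65.4] head 7.9 joint7 -0.04 F [ 0.4 -0.7 -1. ] w 0.391
roll needed (tool z down) 0.1
shift now-axes mm [ 0.2 46.7 15.5]
shift after-roll axes mm [ 0.3 46.7 15.4]
```

View pics/d4.png

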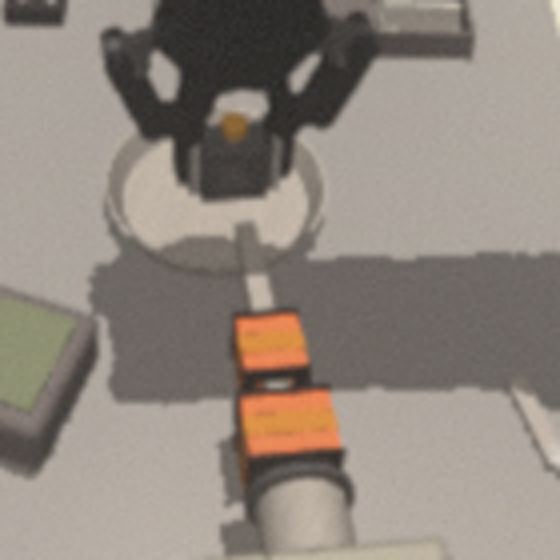

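Emit:
arm_command:
  commands:
    - {"dx": 0, "dy": 0.016, "dz": 0, "roll": 0}
    - {"dx": 0, "dy": 0.016, "dz": 0, "roll": 0}
    - {"dx": 0, "dy": 0.015, "dz": 0, "roll": 0}
    - {"dx": 0, "dy": 0, "dz": 0.025, "roll": 0}
    - {"dx": 0, "dy": 0, "dz": 0.025, "roll": 0}
    - {"dx": 0, "dy": 0, "dz": 0, "roll": 0}
    - {"dx": 0, "dy": 0, "dz": 0, "roll": 0}

```text
clock: 5.85
position: [538.4, 132.8, 15.5]
tool_rot: [3.133, 0.223, -0.001]
contact_force: [1.1, 0.1, -1.0]
gripper_width: 0.389
```

```bash
python3 -c "
from h import *
goto(539,128,5,7.8)"
```

```text
t 5.8 pos [538.4 132.8  15.5] head 8.1 joint7 0.07 F [ 1.1  0.1 -1. ] w 0.389
roll needed (tool z down) 0.3
shift now-axes mm [-0.1  4.8 10.5]
shift after-roll axes mm [-0.1  4.8 10.5]
```

Emit:
arm_command:
  commands:
    - {"dx": 0, "dy": 0.004, "dz": 0.005, "roll": 0}
    - {"dx": 0, "dy": 0, "dz": 0.003, "roll": 0}
    - {"dx": 0, "dy": 0, "dz": 0.0015, "roll": 0}
    - {"dx": 0, "dy": 0, "dz": 0, "roll": 0}
    - {"dx": 0, "dy": 0, "dz": 0, "roll": 0}

```text
clock: 6.35
position: [539.1, 130.0, 6.0]
tool_rot: [-3.133, -0.225, -0.0]
contact_force: [0.2, -0.3, -1.0]
gripper_width: 0.387
```

Emit:
arm_command:
  commands:
    - {"dx": 0, "dy": 0, "dz": 0.001, "roll": 0}
    - {"dx": 0, "dy": 0, "dz": 0, "roll": 0}

```text
clock: 6.55
position: [539.2, 130.0, 5.0]
tool_rot: [-3.133, -0.225, -0.001]
contact_force: [-0.4, 0.8, 1.1]
gripper_width: 0.383
```

Emit:
arm_command:
  commands:
    - {"dx": 0, "dy": 0, "dz": 0.0005, "roll": 0}
    - {"dx": 0, "dy": 0, "dz": 0, "roll": 0}
    - {"dx": 0, "dy": 0, "dz": 0, "roll": 0}
    - {"dx": 0, "dy": 0, "dz": 0, "roll": 0}
  claw: 0.055

```text
clock: 6.95
position: [539.0, 129.8, 4.3]
tool_rot: [3.134, 0.224, 0.0]
contact_force: [0.2, -0.4, 0.4]
gripper_width: 0.644
```

Emit:
arm_command:
  commands:
    - {"dx": 0, "dy": 0, "dz": -0.03, "roll": 0}
    - {"dx": 0, "dy": 0, "dz": -0.04, "roll": 0}
    - {"dx": 0, "dy": 0, "dz": -0.04, "roll": 0}
    - {"dx": 0, "dy": 0, "dz": -0.035, "roll": 0}
    - {"dx": 0, "dy": -0.04, "dz": 0, "roll": 0}
    - {"dx": 0, "dy": -0.045, "dz": 0, "roll": 0}
    - {"dx": 0, "dy": -0.045, "dz": 0, "roll": 0}
    - {"dx": 0, "dy": 0, "dz": 0, "roll": 0}

```text
clock: 7.75
position: [518.0, 267.2, 149.2]
tool_rot: [-3.128, -0.24, 0.001]
contact_force: [0.6, -0.6, -0.3]
gripper_width: 0.644
```

```bash
python3 -c "
from h import *
goto(516.5,294.5,67,7.8)
for n in('side','top'): cv2.imwrite(f'pics/{n}4.png',viewer.camera(n)[:,:,::-1])
s=cv2.imread('pics/side4.png')
crop(s,200,180,340,320,4,'pics/d5.png')"
```

```text
t 7.8 pos [518.  267.2 149.2] head 8.8 joint7 -0.22 F [ 0.6 -0.6 -0.3] w 0.644
roll needed (tool z down) 1.0
shift now-axes mm [  2.7 -26.8  82.4]
shift after-roll axes mm [  2.2 -27.3  82.2]
```

View pics/d5.png

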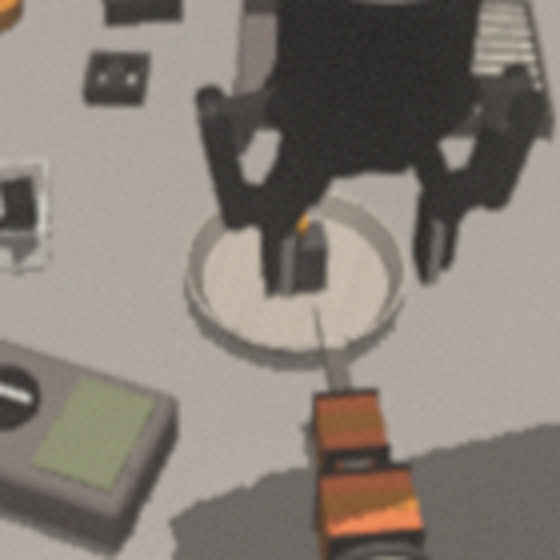

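Emit:
arm_command:
  commands:
    - {"dx": 0.0022, "dy": -0.0273, "dz": 0, "roll": 0.9}
    - {"dx": 0, "dy": 0, "dz": 0.02, "roll": 0}
    - {"dx": 0, "dy": 0, "dz": 0.02, "roll": 0}
    - {"dx": 0, "dy": 0, "dz": 0, "roll": 0}
    - {"dx": 0, "dy": 0, "dz": 0, "roll": 0}

```text
clock: 8.35
position: [519.2, 284.2, 109.5]
tool_rot: [3.134, 0.196, -0.0]
contact_force: [0.6, -0.0, 0.1]
gripper_width: 0.645
```

```bash
python3 -c "
from h import *
goto(516.5,294.5,65,7.8)"
```

```text
t 8.3 pos [519.2 284.2 109.5] head 7.2 joint7 -0.26 F [ 0.6 -0.   0.1] w 0.645
roll needed (tool z down) -0.6
shift now-axes mm [ -1.4 -10.6  44.5]
shift after-roll axes mm [ -1.3 -10.6  44.5]
```

Emit:
arm_command:
  commands:
    - {"dx": -0.0014, "dy": -0.0105, "dz": 0, "roll": -0.5}
    - {"dx": 0, "dy": 0, "dz": 0, "roll": 0}
    - {"dx": 0, "dy": 0, "dz": 0.02, "roll": 0}
    - {"dx": 0, "dy": 0, "dz": 0.022, "roll": 0}
    - {"dx": 0, "dy": 0, "dz": 0, "roll": 0}
    - {"dx": 0, "dy": 0, "dz": 0, "roll": 0}

```text
clock: 8.95
position: [516.2, 296.3, 67.9]
tool_rot: [-3.134, -0.214, -0.0]
contact_force: [0.4, -0.3, -0.6]
gripper_width: 0.642
```

```bash
python3 -c "
from h import *
goto(516.5,294.5,65,7.8)
for n in('side',): cv2.imwrite(f'pics/{n}5.png',viewer.camera(n)[:,:,::-1])
s=cv2.imread('pics/side5.png')
crop(s,220,200,360,340,4,'pics/d6.png')"
```

```text
t 8.9 pos [516.2 296.3  67.9] head 7.8 joint7 -0.25 F [ 0.4 -0.3 -0.6] w 0.642
roll needed (tool z down) 0.0
shift now-axes mm [0.1 1.8 2.9]
shift after-roll axes mm [0.1 1.8 2.9]
```

View pics/d6.png

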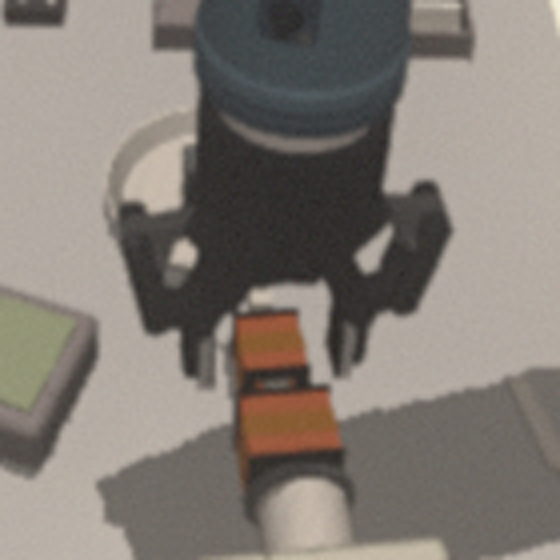

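Emit:
arm_command:
  commands:
    - {"dx": 0, "dy": 0.0018, "dz": 0.003, "roll": 0}
    - {"dx": 0, "dy": 0, "dz": 0, "roll": 0}

```text
clock: 9.2
position: [516.7, 294.1, 64.9]
tool_rot: [-3.134, -0.213, -0.001]
contact_force: [-0.3, 0.2, -0.2]
gripper_width: 0.646
```

Emit:
arm_command:
  commands:
    - {"dx": 0, "dy": 0, "dz": 0, "roll": 0}
    - {"dx": 0, "dy": 0, "dz": 0, "roll": 0}
    - {"dx": 0, "dy": 0, "dz": 0, "roll": 0}
    - {"dx": 0, "dy": 0, "dz": 0, "roll": 0}
    - {"dx": 0, "dy": 0, "dz": 0, "roll": 0}
    - {"dx": 0, "dy": 0, "dz": 0, "roll": 0}
  claw: 0.0

```text
clock: 9.8
position: [516.6, 294.5, 64.8]
tool_rot: [-3.134, -0.213, -0.001]
contact_force: [0.1, -0.4, 5.1]
gripper_width: 0.34
```

Emit:
arm_command:
  commands:
    - {"dx": 0, "dy": 0, "dz": -0.004, "roll": 0}
    - {"dx": 0, "dy": 0, "dz": 0, "roll": 0}
    - {"dx": 0, "dy": 0.005, "dz": 0, "roll": 0}
    - {"dx": 0, "dy": 0, "dz": 0, "roll": 0}

```text
clock: 10.2
position: [517.0, 288.1, 68.1]
tool_rot: [3.133, 0.212, -0.001]
contact_force: [-0.6, -0.2, -1.3]
gripper_width: 0.344
```

```bash
python3 -c "
from h import *
goto(535,170,69,7.8)"
```

```text
t 10.2 pos [517.  288.1  68.1] head 7.7 joint7 -0.24 F [-0.6 -0.2 -1.3] w 0.344
roll needed (tool z down) -0.1
shift now-axes mm [  2.  119.4  -0.8]
shift after-roll axes mm [  1.8 119.5  -0.9]
```

Emit:
arm_command:
  commands:
    - {"dx": 0, "dy": 0.015, "dz": 0, "roll": 0}
    - {"dx": 0, "dy": 0.015, "dz": 0, "roll": 0}
    - {"dx": 0, "dy": 0.015, "dz": 0, "roll": 0}
    - {"dx": 0, "dy": 0.015, "dz": 0, "roll": 0}
    - {"dx": 0, "dy": 0, "dz": 0, "roll": 0}

```text
clock: 10.7
position: [525.9, 225.8, 68.4]
tool_rot: [3.133, 0.206, 0.0]
contact_force: [-0.9, 0.9, -1.2]
gripper_width: 0.34
```

```bash
python3 -c "
from h import *
goto(533.5,174,69,7.8)"
```

```text
t 10.7 pos [525.9 225.8  68.4] head 7.5 joint7 -0.14 F [-0.9  0.9 -1.2] w 0.340
roll needed (tool z down) -0.3
shift now-axes mm [ 0.8 52.4 -0.5]
shift after-roll axes mm [ 0.5 52.4 -0.6]
```

Emit:
arm_command:
  commands:
    - {"dx": 0, "dy": 0.015, "dz": 0, "roll": 0}
    - {"dx": 0, "dy": 0.015, "dz": 0, "roll": 0}
    - {"dx": 0, "dy": 0.015, "dz": 0, "roll": 0}
    - {"dx": 0, "dy": 0.015, "dz": 0, "roll": 0}
    - {"dx": 0, "dy": 0, "dz": -0.03, "roll": 0}
    - {"dx": 0, "dy": 0, "dz": 0, "roll": 0}

```text
clock: 11.3
position: [535.7, 169.3, 101.0]
tool_rot: [-3.133, -0.21, -0.008]
contact_force: [1.6, 1.0, -1.0]
gripper_width: 0.34
```

```bash
python3 -c "
from h import *
goto(475,-62,90,-90)
cv2.imwrite('pics/side6.png',viewer.camera('side')[:,:,::-1])"
```

```text
t 11.3 pos [535.7 169.3 101. ] head 7.7 joint7 -0.06 F [ 1.6  1.  -1. ] w 0.340
roll needed (tool z down) -82.3
shift now-axes mm [-91.1 221.1  10.4]
shift after-roll axes mm [-231.3  -60.7   11. ]
```

View pics/side6.png

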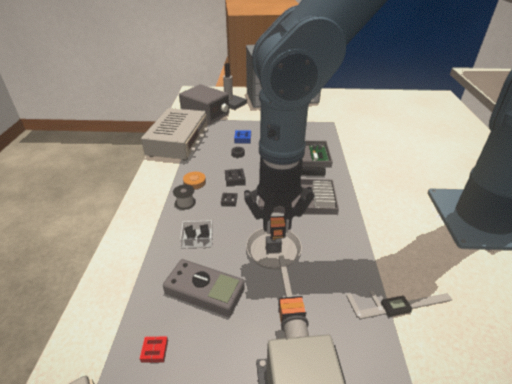

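Emit:
arm_command:
  commands:
    - {"dx": -0.0152, "dy": 0.0368, "dz": 0, "roll": 0}
    - {"dx": -0.0152, "dy": 0.0368, "dz": 0, "roll": 0}
    - {"dx": -0.0152, "dy": 0.0368, "dz": 0, "roll": 0}
    - {"dx": -0.0152, "dy": 0.0368, "dz": 0, "roll": 0}
    - {"dx": -0.0152, "dy": 0.0368, "dz": 0, "roll": 0}
    - {"dx": -0.0152, "dy": 0.0368, "dz": 0, "roll": 0}
    - {"dx": 0, "dy": 0, "dz": 0, "roll": 0}

```text
clock: 12.05
position: [470.3, -66.9, 97.8]
tool_rot: [3.133, 0.2, -0.003]
contact_force: [0.0, -0.3, -2.1]
gripper_width: 0.337
```

Emit:
arm_command:
  commands:
    - {"dx": 0, "dy": 0, "dz": 0, "roll": 8.15}
    - {"dx": 0, "dy": 0, "dz": 0, "roll": 8.15}
    - {"dx": 0, "dy": 0, "dz": 0, "roll": 8.15}
    - {"dx": 0, "dy": 0, "dz": 0, "roll": 8.15}
    - {"dx": 0, "dy": 0, "dz": 0, "roll": 8.15}
    - {"dx": 0, "dy": 0, "dz": 0, "roll": 8.15}
    - {"dx": 0, "dy": 0, "dz": 0, "roll": 8.15}
    - {"dx": 0, "dy": 0, "dz": 0, "roll": 8.15}

```text
clock: 12.85
position: [472.6, -60.0, 97.7]
tool_rot: [2.752, -1.515, -0.001]
contact_force: [0.0, 0.4, -0.2]
gripper_width: 0.338
```

Emit:
arm_command:
  commands:
    - {"dx": 0, "dy": 0, "dz": 0, "roll": 8.15}
    - {"dx": 0, "dy": 0, "dz": 0, "roll": 8.15}
    - {"dx": 0, "dy": 0, "dz": 0, "roll": 8.15}
    - {"dx": 0, "dy": 0, "dz": 0, "roll": 8.15}
    - {"dx": 0, "dy": 0, "dz": 0, "roll": 0}
    - {"dx": 0, "dy": 0, "dz": 0, "roll": 0}

```text
clock: 13.45
position: [472.6, -60.3, 97.9]
tool_rot: [2.226, -2.216, -0.0]
contact_force: [-0.1, -0.0, -1.1]
gripper_width: 0.341
```

```bash
python3 -c "
from h import *
goto(475,-62,20,-90)"
```

```text
t 13.4 pos [472.6 -60.3  97.9] head -89.7 joint7 -0.97 F [-0.1 -0.  -1.1] w 0.341
roll needed (tool z down) 0.3
shift now-axes mm [ 1.7 -2.5 77.9]
shift after-roll axes mm [ 1.7 -2.4 77.9]
```

Emit:
arm_command:
  commands:
    - {"dx": 0.0015, "dy": -0.0025, "dz": 0.02, "roll": 0}
    - {"dx": 0, "dy": 0, "dz": 0.03, "roll": 0}
    - {"dx": 0, "dy": 0, "dz": 0.025, "roll": 0}
    - {"dx": 0, "dy": 0, "dz": 0.008, "roll": 0}
    - {"dx": 0, "dy": 0, "dz": 0, "roll": 0}
    - {"dx": 0, "dy": 0, "dz": 0, "roll": 0}

```text
clock: 14.05
position: [475.9, -62.4, 16.0]
tool_rot: [-2.222, 2.22, -0.001]
contact_force: [0.3, 0.6, -0.5]
gripper_width: 0.342
```

```bash
python3 -c "
from h import *
goto(475,-62,7.5,-90)
s=viewer.camera('side')[:,:,::-1]
crop(s,220,120,360,260,4,'pics/d7.png')"
```

```text
t 14.1 pos [475.9 -62.4  16. ] head -90.0 joint7 -0.84 F [ 0.3  0.6 -0.5] w 0.342
roll needed (tool z down) 0.0
shift now-axes mm [-0.4  0.9  8.5]
shift after-roll axes mm [-0.4  0.9  8.5]
```

View pics/d7.png

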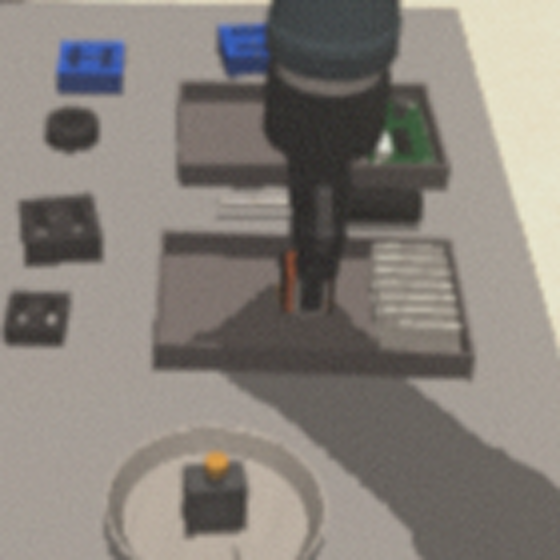

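Emit:
arm_command:
  commands:
    - {"dx": 0, "dy": 0, "dz": 0.005, "roll": 0}
    - {"dx": 0, "dy": 0, "dz": 0.0025, "roll": 0}
    - {"dx": 0, "dy": 0, "dz": 0, "roll": 0}
    - {"dx": 0, "dy": 0, "dz": 0, "roll": 0}

```text
clock: 14.5
position: [475.4, -62.1, 7.9]
tool_rot: [-2.221, 2.221, -0.0]
contact_force: [-0.2, 0.3, -0.7]
gripper_width: 0.339
```

Emit:
arm_command:
  commands:
    - {"dx": 0, "dy": 0, "dz": 0.001, "roll": 0}
    - {"dx": 0, "dy": 0, "dz": 0, "roll": 0}

```text
clock: 14.7
position: [475.4, -62.2, 6.9]
tool_rot: [-2.221, 2.221, -0.0]
contact_force: [0.8, -0.7, -0.6]
gripper_width: 0.338
```

Emit:
arm_command:
  commands:
    - {"dx": 0, "dy": 0, "dz": 0.001, "roll": 0}
    - {"dx": 0, "dy": 0, "dz": 0, "roll": 0}

```text
clock: 14.9
position: [475.5, -62.2, 6.8]
tool_rot: [-2.22, 2.221, 0.001]
contact_force: [-4.1, 2.2, 16.7]
gripper_width: 0.336
```

Emit:
arm_command:
  commands:
    - {"dx": 0, "dy": 0, "dz": -0.0007, "roll": 0}
    - {"dx": 0, "dy": 0, "dz": 0, "roll": 0}

```text
clock: 15.1
position: [475.5, -62.2, 6.8]
tool_rot: [-2.221, 2.221, -0.0]
contact_force: [-1.6, 0.6, 7.1]
gripper_width: 0.34
```

Emit:
arm_command:
  commands:
    - {"dx": 0, "dy": 0, "dz": 0, "roll": 0}
    - {"dx": 0, "dy": 0, "dz": 0, "roll": 0}
    - {"dx": 0, "dy": 0, "dz": 0, "roll": 0}
    - {"dx": 0, "dy": 0, "dz": 0, "roll": 0}
  claw: 0.055

```text
clock: 15.5
position: [475.3, -62.2, 6.4]
tool_rot: [2.221, -2.221, -0.0]
contact_force: [-0.1, 0.5, 0.0]
gripper_width: 0.644
```

Emit:
arm_command:
  commands:
    - {"dx": 0, "dy": 0, "dz": -0.02, "roll": 0}
    - {"dx": 0, "dy": 0, "dz": -0.04, "roll": 0}
    - {"dx": 0, "dy": 0, "dz": -0.03, "roll": 0}
    - {"dx": -0.01, "dy": -0.045, "dz": 0, "roll": 0}
    - {"dx": -0.01, "dy": -0.045, "dz": 0, "roll": 0}
    - {"dx": 0, "dy": -0.045, "dz": 0, "roll": 0}
    - {"dx": 0, "dy": -0.044, "dz": 0, "roll": 0}
    - {"dx": 0, "dy": 0, "dz": 0, "roll": 0}

```text
clock: 16.3
position: [659.7, -41.3, 96.5]
tool_rot: [-2.223, 2.216, -0.007]
contact_force: [-0.2, -0.1, -0.5]
gripper_width: 0.644
```

```bash
python3 -c "
from h import *
goto(656.5,-40,2,-90)
s=viewer.camera('side')[:,:,::-1];cv2.imwrite('pics/side8.png',s)
crop(s,180,110,340,260,4,'pics/d8.png')"
```

```text
t 16.3 pos [659.7 -41.3  96.5] head -89.8 joint7 -1.09 F [-0.2 -0.1 -0.5] w 0.644
roll needed (tool z down) 0.2
shift now-axes mm [-1.4  3.6 94.5]
shift after-roll axes mm [-1.3  3.2 94.5]
```

View pics/d8.png

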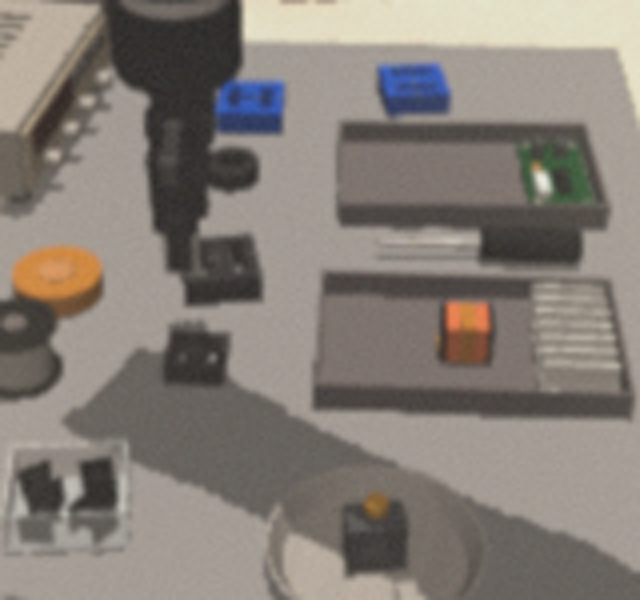

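Emit:
arm_command:
  commands:
    - {"dx": -0.0013, "dy": 0.0032, "dz": 0.025, "roll": 0.2}
    - {"dx": 0, "dy": 0, "dz": 0.03, "roll": 0}
    - {"dx": 0, "dy": 0, "dz": 0.025, "roll": 0}
    - {"dx": 0, "dy": 0, "dz": 0, "roll": 0}
    - {"dx": 0, "dy": 0, "dz": 0, "roll": 0}
  claw: 0.062

```text
clock: 16.85
position: [650.3, -41.3, 16.8]
tool_rot: [2.216, -2.225, -0.001]
contact_force: [0.5, 0.2, 1.0]
gripper_width: 0.727
```

```bash
python3 -c "
from h import *
goto(656.5,-40,2,-90)
s=viewer.camera('side')[:,:,::-1]
crop(s,180,110,340,260,4,'pics/d9.png')"
```

```text
t 16.9 pos [650.3 -41.3  16.8] head -90.2 joint7 -1.04 F [0.5 0.2 1. ] w 0.727
roll needed (tool z down) -0.2
shift now-axes mm [-1.3 -6.2 14.8]
shift after-roll axes mm [-1.3 -6.2 14.8]
```

View pics/d9.png

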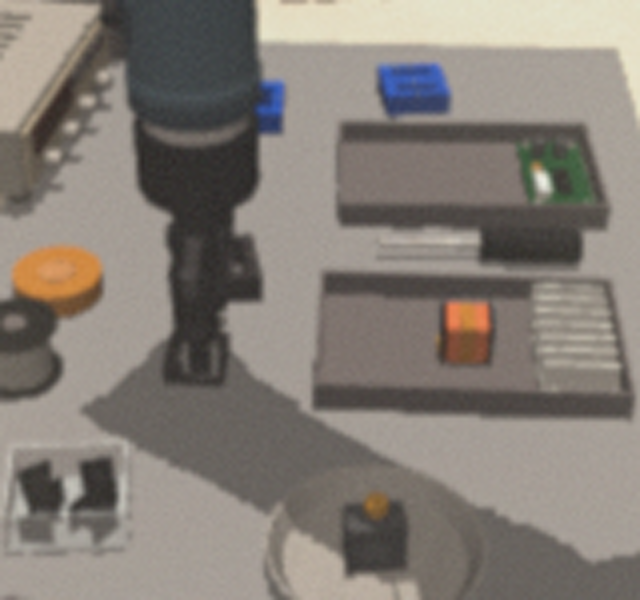

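Emit:
arm_command:
  commands:
    - {"dx": -0.0012, "dy": -0.006, "dz": 0.008, "roll": 0}
    - {"dx": 0, "dy": 0, "dz": 0.004, "roll": 0}
    - {"dx": 0, "dy": 0, "dz": 0, "roll": 0}
    - {"dx": 0, "dy": 0, "dz": 0, "roll": 0}

```text
clock: 17.3
position: [657.1, -39.7, 4.6]
tool_rot: [2.217, -2.225, 0.0]
contact_force: [-0.6, -1.1, -0.0]
gripper_width: 0.726
```

```bash
python3 -c "
from h import *
goto(656.5,-40,2.5,-90)"
```

```text
t 17.3 pos [657.1 -39.7   4.6] head -90.2 joint7 -1.04 F [-0.6 -1.1 -0. ] w 0.726
roll needed (tool z down) -0.2
shift now-axes mm [0.3 0.6 2.1]
shift after-roll axes mm [0.3 0.6 2.1]
```

Emit:
arm_command:
  commands:
    - {"dx": 0, "dy": 0, "dz": 0.002, "roll": 0}
    - {"dx": 0, "dy": 0, "dz": 0, "roll": 0}

```text
clock: 17.5
position: [657.0, -39.7, 2.4]
tool_rot: [2.217, -2.225, -0.0]
contact_force: [-0.1, 0.3, -0.6]
gripper_width: 0.729
```

Emit:
arm_command:
  commands:
    - {"dx": 0, "dy": 0, "dz": 0, "roll": 0}
    - {"dx": 0, "dy": 0, "dz": 0, "roll": 0}
    - {"dx": 0, "dy": 0, "dz": 0, "roll": 0}
    - {"dx": 0, "dy": 0, "dz": 0, "roll": 0}
    - {"dx": 0, "dy": 0, "dz": 0, "roll": 0}
    - {"dx": 0, "dy": 0, "dz": 0, "roll": 0}
  claw: 0.0

```text
clock: 18.1
position: [657.4, -39.8, 2.9]
tool_rot: [-2.217, 2.225, -0.001]
contact_force: [-0.9, -0.2, 5.5]
gripper_width: 0.453
```

Emit:
arm_command:
  commands:
    - {"dx": 0, "dy": 0, "dz": -0.01, "roll": 0}
    - {"dx": 0, "dy": 0, "dz": -0.03, "roll": 0}
    - {"dx": 0, "dy": 0, "dz": -0.035, "roll": 0}
    - {"dx": 0, "dy": 0, "dz": 0, "roll": 0}
    - {"dx": 0, "dy": 0, "dz": 0, "roll": 0}

```text
clock: 18.6
position: [657.3, -39.4, 78.2]
tool_rot: [-2.217, 2.225, -0.001]
contact_force: [-0.6, 0.7, -1.2]
gripper_width: 0.451
```

```bash
python3 -c "
from h import *
goto(544,-62,60,-90)
s=viewer.camera('side')[:,:,::-1]
crop(s,180,110,340,260,4,'pics/d10.png')"
```

```text
t 18.6 pos [657.3 -39.4  78.2] head -90.2 joint7 -1.08 F [-0.6  0.7 -1.2] w 0.451
roll needed (tool z down) -0.2
shift now-axes mm [ 23.  113.3  18.1]
shift after-roll axes mm [ 22.6 113.3  18.2]
```

View pics/d10.png

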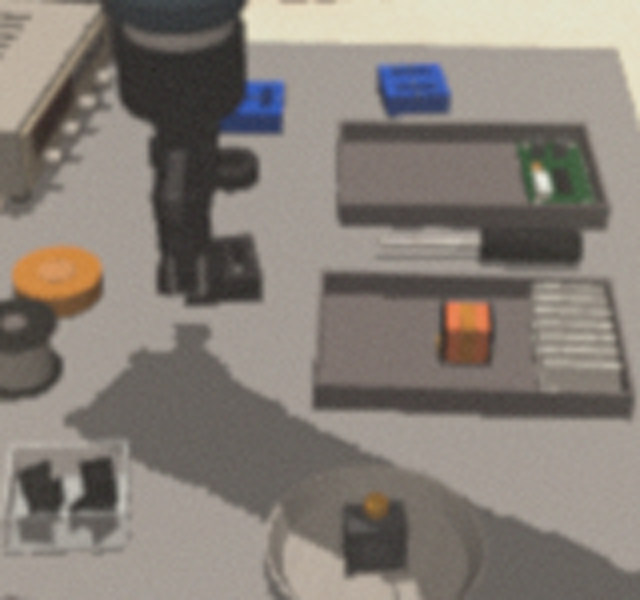

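Emit:
arm_command:
  commands:
    - {"dx": 0.0076, "dy": 0.0385, "dz": 0, "roll": 0}
    - {"dx": 0.0076, "dy": 0.0385, "dz": 0, "roll": 0}
    - {"dx": 0.0076, "dy": 0.0385, "dz": 0, "roll": 0}
    - {"dx": 0, "dy": 0, "dz": 0.025, "roll": 0}
    - {"dx": 0, "dy": 0, "dz": 0.025, "roll": 0}
    - {"dx": 0, "dy": 0, "dz": 0, "roll": 0}
    - {"dx": 0, "dy": 0, "dz": 0, "roll": 0}

```text
clock: 19.35
position: [540.8, -62.1, 27.0]
tool_rot: [2.216, -2.224, -0.002]
contact_force: [0.5, -0.2, -0.2]
gripper_width: 0.447
```

```bash
python3 -c "
from h import *
goto(540,-62,6,-90)
s=viewer.camera('side')[:,:,::-1]
crop(s,180,110,340,260,4,'pics/d11.png')"
```

```text
t 19.4 pos [540.8 -62.1  27. ] head -90.2 joint7 -0.92 F [ 0.5 -0.2 -0.2] w 0.447
roll needed (tool z down) -0.2
shift now-axes mm [-0.2  0.8 21. ]
shift after-roll axes mm [-0.1  0.8 21. ]
```

View pics/d11.png

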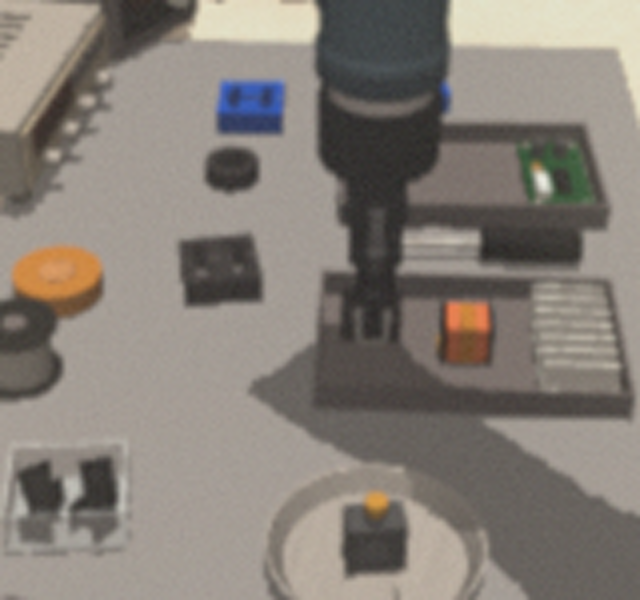

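Emit:
arm_command:
  commands:
    - {"dx": 0, "dy": 0, "dz": 0.01, "roll": 0}
    - {"dx": 0, "dy": 0, "dz": 0.008, "roll": 0}
    - {"dx": 0, "dy": 0, "dz": 0, "roll": 0}
    - {"dx": 0, "dy": 0, "dz": 0, "roll": 0}

```text
clock: 19.8
position: [541.4, -62.1, 9.3]
tool_rot: [2.217, -2.225, -0.0]
contact_force: [0.4, -0.3, -1.1]
gripper_width: 0.448
```

Emit:
arm_command:
  commands:
    - {"dx": 0, "dy": 0, "dz": 0.001, "roll": 0}
    - {"dx": 0, "dy": 0, "dz": 0, "roll": 0}

```text
clock: 20.0
position: [541.7, -62.1, 8.7]
tool_rot: [-2.217, 2.225, -0.0]
contact_force: [-0.7, 0.3, -0.2]
gripper_width: 0.452
```

Emit:
arm_command:
  commands:
    - {"dx": 0, "dy": 0, "dz": 0.002, "roll": 0}
    - {"dx": 0, "dy": 0, "dz": 0, "roll": 0}

```text
clock: 20.2
position: [541.5, -62.1, 6.4]
tool_rot: [2.217, -2.225, -0.0]
contact_force: [0.6, 0.4, -1.1]
gripper_width: 0.451
```

Emit:
arm_command:
  commands:
    - {"dx": 0, "dy": 0, "dz": 0.0007, "roll": 0}
    - {"dx": 0, "dy": 0, "dz": 0, "roll": 0}

```text
clock: 20.4
position: [541.6, -62.1, 5.9]
tool_rot: [-2.217, 2.225, 0.0]
contact_force: [0.5, 0.3, 1.2]
gripper_width: 0.448
```

Emit:
arm_command:
  commands:
    - {"dx": 0, "dy": 0, "dz": 0.0003, "roll": 0}
    - {"dx": 0, "dy": 0, "dz": 0, "roll": 0}
    - {"dx": 0, "dy": 0, "dz": 0, "roll": 0}
    - {"dx": 0, "dy": 0, "dz": 0, "roll": 0}
  claw: 0.06

```text
clock: 20.8
position: [541.6, -62.1, 5.5]
tool_rot: [-2.217, 2.225, -0.0]
contact_force: [-0.6, -0.7, 0.7]
gripper_width: 0.704
```

Emit:
arm_command:
  commands:
    - {"dx": 0, "dy": 0, "dz": -0.02, "roll": 0}
    - {"dx": 0, "dy": 0, "dz": -0.04, "roll": 0}
    - {"dx": 0, "dy": 0, "dz": -0.03, "roll": 0}
    - {"dx": 0.02, "dy": -0.03, "dz": 0, "roll": 0}
    - {"dx": 0.02, "dy": -0.03, "dz": 0, "roll": 0}
    - {"dx": 0.02, "dy": -0.03, "dz": 0, "roll": 0}
    - {"dx": 0.016, "dy": -0.018, "dz": 0, "roll": 0}
    - {"dx": 0, "dy": 0, "dz": 0, "roll": 0}

```text
clock: 21.6
position: [651.0, -141.7, 95.8]
tool_rot: [2.215, -2.227, 0.005]
contact_force: [0.4, -0.0, -0.4]
gripper_width: 0.701
```

```bash
python3 -c "
from h import *
goto(650,-138,2,-79)
s=viewer.camera('side')[:,:,::-1]
crop(s,180,110,340,260,4,'pics/d12.png')"
```

```text
t 21.6 pos [ 651.  -141.7   95.8] head -90.3 joint7 -0.95 F [ 0.4 -0.  -0.4] w 0.701
roll needed (tool z down) -11.3
shift now-axes mm [-4.   1.2 93.8]
shift after-roll axes mm [-3.9  0.2 93.8]
```

View pics/d12.png

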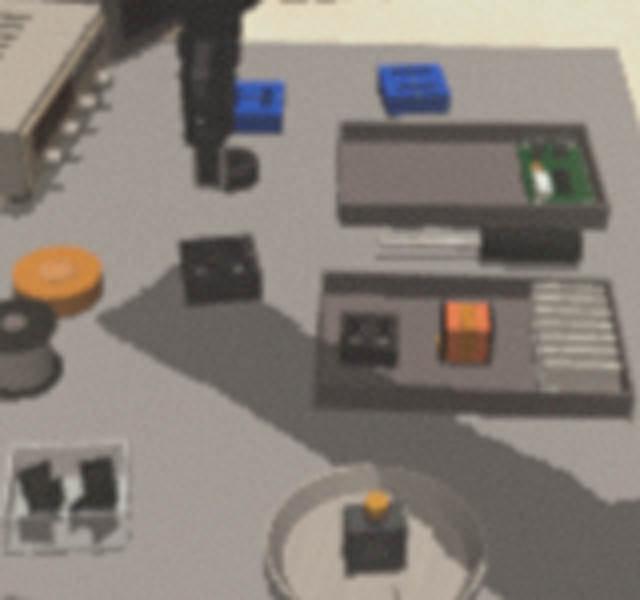

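Emit:
arm_command:
  commands:
    - {"dx": 0, "dy": 0, "dz": 0, "roll": -5.6}
    - {"dx": 0, "dy": 0, "dz": 0, "roll": -5.6}
    - {"dx": -0.0045, "dy": 0, "dz": 0.02, "roll": 0}
    - {"dx": 0, "dy": 0, "dz": 0.025, "roll": 0}
    - {"dx": 0, "dy": 0, "dz": 0.02, "roll": 0}
    - {"dx": 0, "dy": 0, "dz": 0, "roll": 0}
    - {"dx": 0, "dy": 0, "dz": 0, "roll": 0}
  claw: 0.08

```text
clock: 22.35
position: [648.0, -134.0, 30.6]
tool_rot: [2.424, -1.998, -0.001]
contact_force: [0.2, -0.3, 0.8]
gripper_width: 0.931
```

```bash
python3 -c "
from h import *
goto(650,-137,1,-79)
s=viewer.camera('side')[:,:,::-1]
crop(s,180,110,340,260,4,'pics/d13.png')"
```

```text
t 22.4 pos [ 648.  -134.    30.6] head -79.0 joint7 -0.75 F [ 0.2 -0.3  0.8] w 0.931
roll needed (tool z down) -0.0
shift now-axes mm [ 3.3 -1.4 29.6]
shift after-roll axes mm [ 3.3 -1.4 29.6]
```

View pics/d13.png

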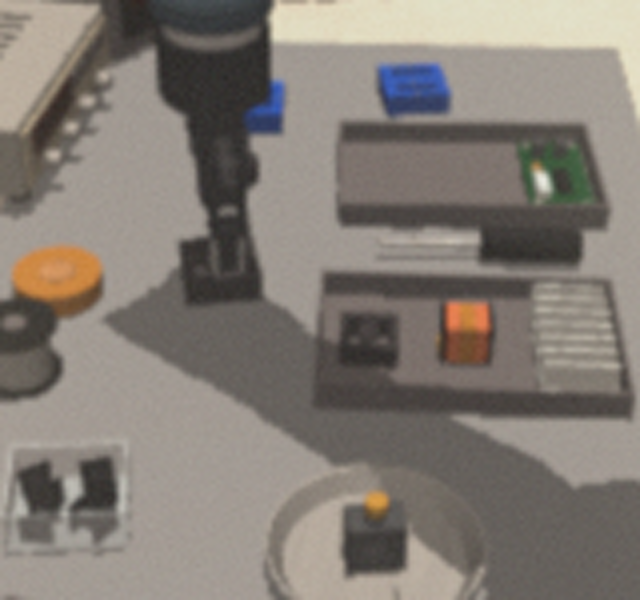

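Emit:
arm_command:
  commands:
    - {"dx": 0.0033, "dy": -0.0014, "dz": 0, "roll": 0}
    - {"dx": 0, "dy": 0, "dz": 0.015, "roll": 0}
    - {"dx": 0, "dy": 0, "dz": 0.012, "roll": 0}
    - {"dx": 0, "dy": 0, "dz": 0, "roll": 0}
    - {"dx": 0, "dy": 0, "dz": 0, "roll": 0}

```text
clock: 22.9
position: [649.8, -137.0, 2.7]
tool_rot: [2.423, -1.998, -0.002]
contact_force: [0.7, 0.2, -0.1]
gripper_width: 0.942
```

```bash
python3 -c "
from h import *
goto(650,-137,1,-79)
s=viewer.camera('side')[:,:,::-1]
crop(s,180,110,340,260,4,'pics/d14.png')"
```

```text
t 22.9 pos [ 649.8 -137.     2.7] head -79.0 joint7 -0.74 F [ 0.7  0.2 -0.1] w 0.942
roll needed (tool z down) -0.0
shift now-axes mm [ 0.1 -0.2  1.7]
shift after-roll axes mm [ 0.1 -0.2  1.7]
```

View pics/d14.png

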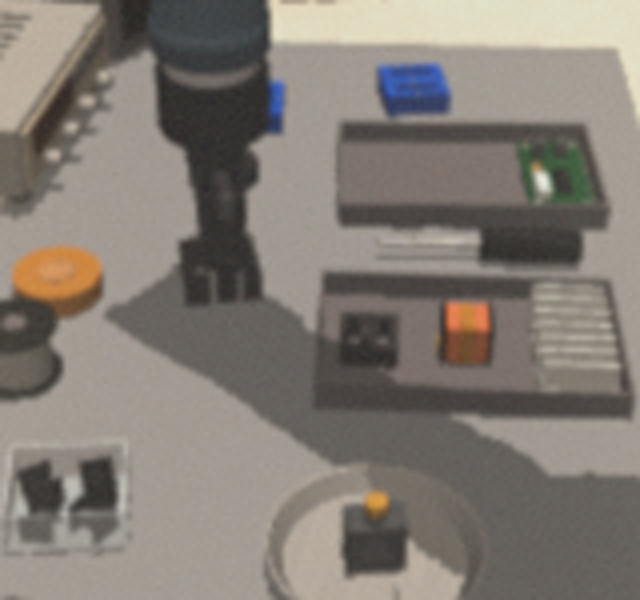

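Finger is in front of the core's near face and centred. Closing.

Emit:
arm_command:
  commands:
    - {"dx": 0, "dy": 0, "dz": 0.001, "roll": 0}
    - {"dx": 0, "dy": 0, "dz": 0, "roll": 0}
    - {"dx": 0, "dy": 0, "dz": 0, "roll": 0}
    - {"dx": 0, "dy": 0, "dz": 0, "roll": 0}
    - {"dx": 0, "dy": 0, "dz": 0, "roll": 0}
    - {"dx": 0, "dy": 0, "dz": 0, "roll": 0}
  claw: 0.0

```text
clock: 23.55
position: [650.9, -137.3, 3.2]
tool_rot: [-2.424, 1.998, -0.002]
contact_force: [-0.0, 0.2, 5.7]
gripper_width: 0.629
```

Emit:
arm_command:
  commands:
    - {"dx": 0, "dy": 0, "dz": -0.01, "roll": 0}
    - {"dx": 0, "dy": 0, "dz": -0.03, "roll": 0}
    - {"dx": 0, "dy": 0, "dz": -0.035, "roll": 0}
    - {"dx": 0, "dy": 0, "dz": 0, "roll": 5.6}
    - {"dx": 0, "dy": 0, "dz": 0, "roll": 5.6}
    - {"dx": 0, "dy": 0, "dz": 0, "roll": 0}

```text
clock: 24.15
position: [650.1, -136.5, 77.6]
tool_rot: [2.217, -2.226, -0.001]
contact_force: [0.6, -0.1, -1.6]
gripper_width: 0.626
```

```bash
python3 -c "
from h import *
goto(530,-275,75,-89)
s=viewer.camera('side')[:,:,::-1]
crop(s,180,110,340,260,4,'pics/d15.png')"
```

```text
t 24.1 pos [ 650.1 -136.5   77.6] head -90.2 joint7 -0.94 F [ 0.6 -0.1 -1.6] w 0.626
roll needed (tool z down) -1.2
shift now-axes mm [139.  119.5   2.6]
shift after-roll axes mm [136.4 122.5   2.6]
```

View pics/d15.png

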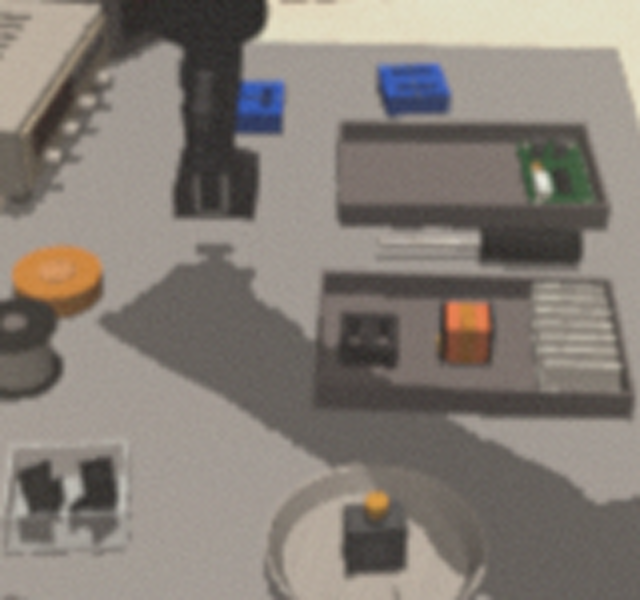

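Emit:
arm_command:
  commands:
    - {"dx": 0, "dy": 0, "dz": 0, "roll": -1.2}
    - {"dx": 0.0336, "dy": 0.0316, "dz": 0, "roll": 0}
    - {"dx": 0.0336, "dy": 0.0316, "dz": 0, "roll": 0}
    - {"dx": 0.0336, "dy": 0.0316, "dz": 0, "roll": 0}
    - {"dx": 0.0336, "dy": 0.0316, "dz": 0, "roll": 0}
    - {"dx": 0, "dy": 0, "dz": 0.025, "roll": 0}
    - {"dx": 0, "dy": 0, "dz": 0.01, "roll": 0}
    - {"dx": 0, "dy": 0, "dz": 0, "roll": 0}

```text
clock: 25.0
position: [526.0, -271.7, 40.9]
tool_rot: [-2.244, 2.199, 0.006]
contact_force: [-0.5, 0.8, -1.8]
gripper_width: 0.629
```

```bash
python3 -c "
from h import *
goto(526,-273,6,-89)
s=viewer.camera('side')[:,:,::-1]
crop(s,180,70,340,220,4,'pics/d16.png')"
```

```text
t 25.0 pos [ 526.  -271.7   40.9] head -88.8 joint7 -0.59 F [-0.5  0.8 -1.8] w 0.629
roll needed (tool z down) 0.2
shift now-axes mm [ 1.4 -0.  34.9]
shift after-roll axes mm [ 1.3  0.  34.9]
```

View pics/d16.png

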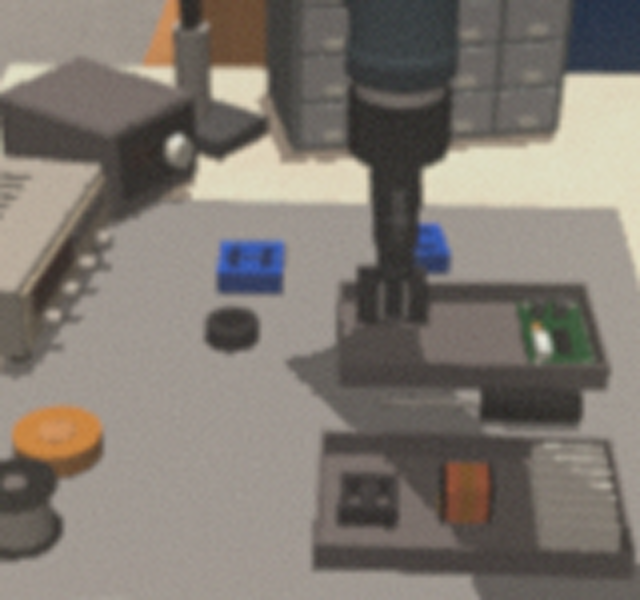

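Emit:
arm_command:
  commands:
    - {"dx": 0.0013, "dy": 0, "dz": 0.015, "roll": 0}
    - {"dx": 0, "dy": 0, "dz": 0.013, "roll": 0}
    - {"dx": 0, "dy": 0, "dz": 0, "roll": 0}
    - {"dx": 0, "dy": 0, "dz": 0, "roll": 0}

```text
clock: 25.45
position: [526.2, -274.6, 14.0]
tool_rot: [2.241, -2.201, -0.001]
contact_force: [1.1, 0.2, -2.6]
gripper_width: 0.631
```

Emit:
arm_command:
  commands:
    - {"dx": 0, "dy": 0, "dz": 0.001, "roll": 0}
    - {"dx": 0, "dy": 0, "dz": 0, "roll": 0}

```text
clock: 25.65
position: [526.6, -275.1, 13.8]
tool_rot: [-2.241, 2.202, -0.001]
contact_force: [-0.5, 0.1, -2.7]
gripper_width: 0.631
```

Emit:
arm_command:
  commands:
    - {"dx": 0, "dy": 0, "dz": 0.004, "roll": 0}
    - {"dx": 0, "dy": 0, "dz": 0.002, "roll": 0}
    - {"dx": 0, "dy": 0, "dz": 0, "roll": 0}
    - {"dx": 0, "dy": 0, "dz": 0, "roll": 0}

```text
clock: 26.05
position: [526.3, -274.9, 7.4]
tool_rot: [2.241, -2.202, -0.0]
contact_force: [0.4, -0.0, -1.9]
gripper_width: 0.626
```

Emit:
arm_command:
  commands:
    - {"dx": 0, "dy": 0, "dz": 0.001, "roll": 0}
    - {"dx": 0, "dy": 0, "dz": 0, "roll": 0}

```text
clock: 26.25
position: [526.4, -274.9, 6.5]
tool_rot: [2.241, -2.202, 0.0]
contact_force: [-0.6, -0.4, -2.1]
gripper_width: 0.623
```

Emit:
arm_command:
  commands:
    - {"dx": 0, "dy": 0, "dz": 0.0008, "roll": 0}
    - {"dx": 0, "dy": 0, "dz": 0, "roll": 0}

```text
clock: 26.45
position: [526.5, -275.0, 6.2]
tool_rot: [-2.24, 2.202, -0.0]
contact_force: [-1.4, 0.9, 3.8]
gripper_width: 0.627
```

Emit:
arm_command:
  commands:
    - {"dx": 0, "dy": 0, "dz": 0, "roll": 0}
    - {"dx": 0, "dy": 0, "dz": 0, "roll": 0}
    - {"dx": 0, "dy": 0, "dz": 0, "roll": 0}
    - {"dx": 0, "dy": 0, "dz": 0, "roll": 0}
  claw: 0.07

```text
clock: 26.85
position: [526.4, -274.9, 5.7]
tool_rot: [2.241, -2.202, 0.0]
contact_force: [0.5, -0.4, -0.2]
gripper_width: 0.82
```

Emit:
arm_command:
  commands:
    - {"dx": 0, "dy": 0, "dz": -0.02, "roll": 0}
    - {"dx": 0, "dy": 0, "dz": -0.04, "roll": 0}
    - {"dx": 0, "dy": 0, "dz": -0.045, "roll": 0}
    - {"dx": 0, "dy": 0, "dz": -0.045, "roll": 0}
    - {"dx": 0, "dy": 0, "dz": 0, "roll": -8.0}
    - {"dx": 0, "dy": 0, "dz": 0, "roll": -8.2}
    - {"dx": 0, "dy": 0, "dz": 0, "roll": -8.2}
    - {"dx": 0, "dy": 0, "dz": 0, "roll": -8.2}

```text
clock: 27.65
position: [526.4, -274.8, 155.8]
tool_rot: [-2.773, 1.477, -0.0]
contact_force: [0.4, 0.1, 0.5]
gripper_width: 0.819
```

Emit:
arm_command:
  commands:
    - {"dx": 0, "dy": 0, "dz": 0, "roll": -8.0}
    - {"dx": 0, "dy": 0, "dz": 0, "roll": -8.2}
    - {"dx": 0, "dy": 0, "dz": 0, "roll": -8.2}
    - {"dx": 0, "dy": 0, "dz": 0, "roll": -8.2}
    - {"dx": 0, "dy": 0, "dz": 0, "roll": -8.2}
    - {"dx": 0, "dy": 0, "dz": 0, "roll": -8.2}
    - {"dx": 0, "dy": 0, "dz": 0, "roll": -8.0}
    - {"dx": 0, "dy": 0, "dz": 0, "roll": 0}
  claw: 0.06

```text
clock: 28.45
position: [526.2, -275.1, 155.8]
tool_rot: [-3.141, -0.017, -0.0]
contact_force: [-0.2, 0.5, 0.6]
gripper_width: 0.704
```

```bash
python3 -c "
from h import *
goto(510.5,339,150,7.8)
s=viewer.camera('side')[:,:,::-1]
crop(s,180,70,340,220,4,'pics/d17.png')"
```

```text
t 28.4 pos [ 526.2 -275.1  155.8] head 0.6 joint7 0.63 F [-0.2  0.5  0.6] w 0.704
roll needed (tool z down) -7.2
shift now-axes mm [  -8.9 -614.3    5.9]
shift after-roll axes mm [  67.8 -610.6    5.8]
```

View pics/d17.png

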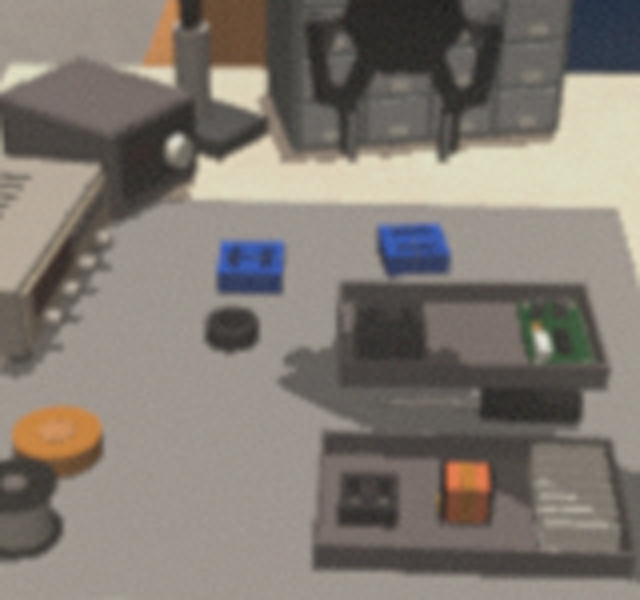

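Emit:
arm_command:
  commands:
    - {"dx": 0, "dy": -0.045, "dz": 0, "roll": 0}
    - {"dx": 0, "dy": -0.045, "dz": 0, "roll": 0}
    - {"dx": 0, "dy": -0.045, "dz": 0, "roll": 0}
    - {"dx": 0, "dy": -0.045, "dz": 0, "roll": 0}
    - {"dx": 0, "dy": -0.045, "dz": 0, "roll": 0}
    - {"dx": 0, "dy": -0.045, "dz": 0, "roll": 0}
    - {"dx": 0, "dy": -0.045, "dz": 0, "roll": 0}
    - {"dx": 0, "dy": -0.045, "dz": 0, "roll": 0}

```text
clock: 29.3
position: [522.4, 86.9, 155.8]
tool_rot: [3.142, 0.01, 0.0]
contact_force: [1.3, 0.7, -0.5]
gripper_width: 0.703
```

Emit:
arm_command:
  commands:
    - {"dx": 0, "dy": -0.045, "dz": 0, "roll": 0}
    - {"dx": 0, "dy": -0.045, "dz": 0, "roll": 0}
    - {"dx": 0, "dy": -0.045, "dz": 0, "roll": 0}
    - {"dx": 0, "dy": -0.045, "dz": 0, "roll": 0}
    - {"dx": 0, "dy": 0, "dz": 0, "roll": -7.2}
    - {"dx": 0, "dy": 0, "dz": 0, "roll": 0}

```text
clock: 29.9
position: [520.3, 266.5, 155.4]
tool_rot: [3.134, 0.215, -0.0]
contact_force: [-0.4, -0.7, 0.1]
gripper_width: 0.698
```

```bash
python3 -c "
from h import *
goto(510.5,339,90,7.8)
t=viewer.camera('top')[:,:,::-1]
crop(t,235,120,395,270,4,'pics/d18.png')"
```

```text
t 29.9 pos [520.3 266.5 155.4] head 7.8 joint7 -0.26 F [-0.4 -0.7  0.1] w 0.698
roll needed (tool z down) 0.0
shift now-axes mm [  0.2 -73.2  65.4]
shift after-roll axes mm [  0.1 -73.2  65.4]
```

View pics/d18.png

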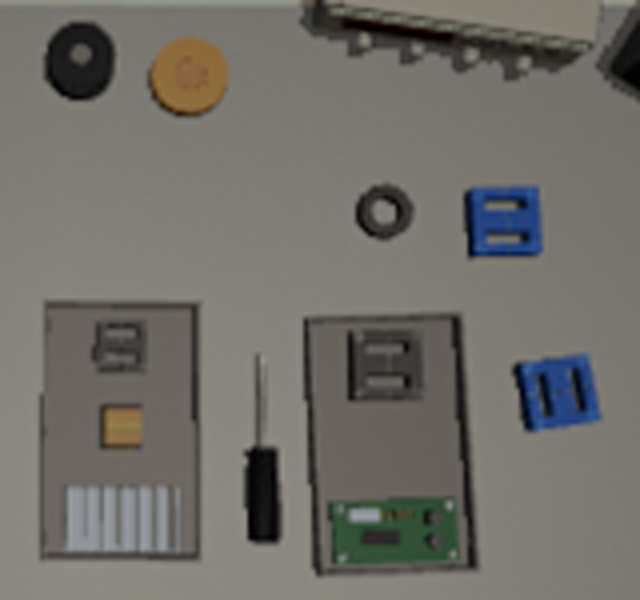

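Emit:
arm_command:
  commands:
    - {"dx": 0, "dy": -0.0365, "dz": 0, "roll": 0}
    - {"dx": 0, "dy": -0.0365, "dz": 0, "roll": 0}
    - {"dx": 0, "dy": 0, "dz": 0.025, "roll": 0}
    - {"dx": 0, "dy": 0, "dz": 0.025, "roll": 0}
    - {"dx": 0, "dy": 0, "dz": 0, "roll": 0}
    - {"dx": 0, "dy": 0, "dz": 0, "roll": 0}
  claw: 0.065

```text
clock: 30.55
position: [511.5, 335.7, 106.0]
tool_rot: [3.134, 0.206, -0.0]
contact_force: [0.5, -0.3, 0.5]
gripper_width: 0.76
```

```bash
python3 -c "
from h import *
goto(510.5,339,63,7.8)
s=viewer.camera('side')[:,:,::-1]
crop(s,220,200,360,340,4,'pics/d19.png')"
```

```text
t 30.6 pos [511.5 335.7 106. ] head 7.5 joint7 -0.36 F [ 0.5 -0.3  0.5] w 0.760
roll needed (tool z down) -0.3
shift now-axes mm [-0.5 -3.5 43. ]
shift after-roll axes mm [-0.5 -3.4 43. ]
```

View pics/d19.png

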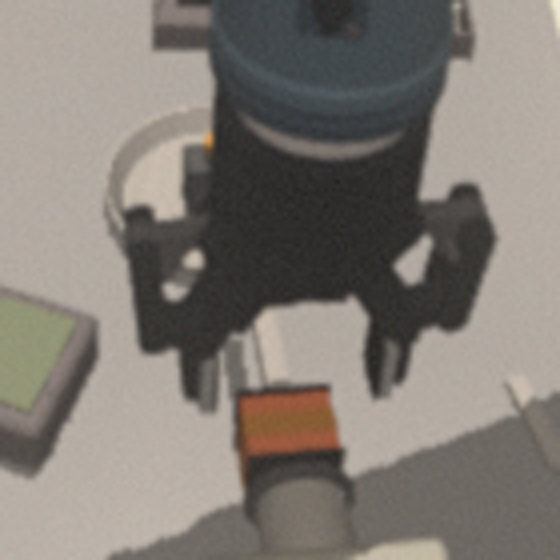

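Emit:
arm_command:
  commands:
    - {"dx": -0.0005, "dy": -0.0018, "dz": 0.02, "roll": -0.2}
    - {"dx": 0, "dy": 0, "dz": 0.02, "roll": 0}
    - {"dx": 0, "dy": 0, "dz": 0, "roll": 0}
    - {"dx": 0, "dy": 0, "dz": 0, "roll": 0}

```text
clock: 31.0
position: [511.0, 339.0, 67.0]
tool_rot: [-3.134, -0.217, -0.002]
contact_force: [0.3, -0.6, 1.1]
gripper_width: 0.762
```

```bash
python3 -c "
from h import *
goto(510.5,337.5,63,7.8)
s=viewer.camera('side')[:,:,::-1]
crop(s,220,200,360,340,4,'pics/d20.png')"
```

```text
t 31.0 pos [511. 339.  67.] head 7.9 joint7 -0.35 F [ 0.3 -0.6  1.1] w 0.762
roll needed (tool z down) 0.1
shift now-axes mm [-0.7  1.4  4. ]
shift after-roll axes mm [-0.7  1.4  4. ]
```

View pics/d20.png

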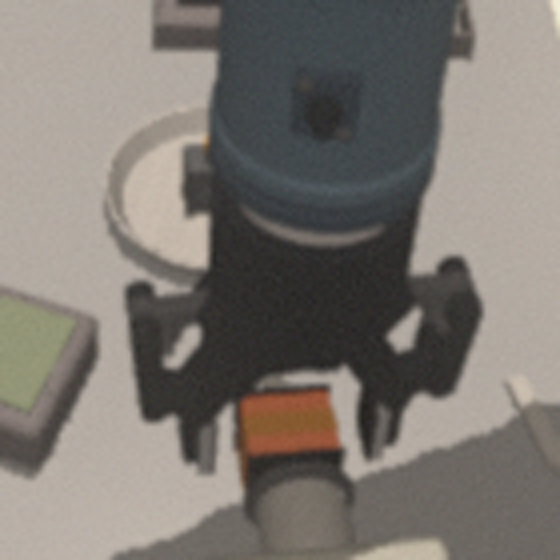

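Emit:
arm_command:
  commands:
    - {"dx": -0.0004, "dy": 0.0014, "dz": 0.0035, "roll": 0}
    - {"dx": 0, "dy": 0, "dz": 0, "roll": 0}

```text
clock: 31.25
position: [510.3, 337.5, 62.8]
tool_rot: [-3.134, -0.218, -0.001]
contact_force: [1.7, 1.1, -0.9]
gripper_width: 0.759
```

Emit:
arm_command:
  commands:
    - {"dx": 0, "dy": 0, "dz": 0, "roll": 0}
    - {"dx": 0, "dy": 0, "dz": 0, "roll": 0}
    - {"dx": 0, "dy": 0, "dz": 0, "roll": 0}
    - {"dx": 0, "dy": 0, "dz": 0, "roll": 0}
    - {"dx": 0, "dy": 0, "dz": 0, "roll": 0}
    - {"dx": 0, "dy": 0, "dz": 0, "roll": 0}
  claw: 0.0

```text
clock: 31.85
position: [510.3, 337.9, 62.7]
tool_rot: [-3.134, -0.219, -0.001]
contact_force: [-0.8, 0.1, 6.2]
gripper_width: 0.46
```

Emit:
arm_command:
  commands:
    - {"dx": 0, "dy": 0, "dz": -0.004, "roll": 0}
    - {"dx": 0, "dy": 0, "dz": 0, "roll": 0}
    - {"dx": 0, "dy": 0.005, "dz": 0, "roll": 0}
    - {"dx": 0, "dy": 0, "dz": 0, "roll": 0}

```text
clock: 32.25
position: [510.6, 331.4, 65.8]
tool_rot: [3.133, 0.217, -0.001]
contact_force: [0.3, -0.3, -2.2]
gripper_width: 0.461
```

```bash
python3 -c "
from h import *
goto(534,169,67,7.8)"
```

```text
t 32.2 pos [510.6 331.4  65.8] head 7.9 joint7 -0.34 F [ 0.3 -0.3 -2.2] w 0.461
roll needed (tool z down) 0.1
shift now-axes mm [  0.7 164.1  -1. ]
shift after-roll axes mm [  1.1 164.1  -1.2]
```

Emit:
arm_command:
  commands:
    - {"dx": 0, "dy": 0.015, "dz": 0, "roll": 0}
    - {"dx": 0, "dy": 0.015, "dz": 0, "roll": 0}
    - {"dx": 0, "dy": 0.015, "dz": 0, "roll": 0}
    - {"dx": 0, "dy": 0.015, "dz": 0, "roll": 0}
    - {"dx": 0, "dy": 0.015, "dz": 0, "roll": 0}
    - {"dx": 0, "dy": 0, "dz": 0, "roll": 0}

```text
clock: 32.85
position: [521.9, 254.6, 66.3]
tool_rot: [3.133, 0.212, -0.0]
contact_force: [0.2, -0.5, -2.0]
gripper_width: 0.459
```

```bash
python3 -c "
from h import *
goto(534,169,67,7.8)"
```

```text
t 32.9 pos [521.9 254.6  66.3] head 7.7 joint7 -0.22 F [ 0.2 -0.5 -2. ] w 0.459
roll needed (tool z down) -0.1
shift now-axes mm [ 0.5 86.5 -0.6]
shift after-roll axes mm [ 0.4 86.5 -0.7]
```

Emit:
arm_command:
  commands:
    - {"dx": 0, "dy": 0.015, "dz": 0, "roll": 0}
    - {"dx": 0, "dy": 0.015, "dz": 0, "roll": 0}
    - {"dx": 0, "dy": 0.015, "dz": 0, "roll": 0}
    - {"dx": 0, "dy": 0.015, "dz": 0, "roll": 0}
    - {"dx": 0, "dy": 0.015, "dz": 0, "roll": 0}
    - {"dx": 0, "dy": 0.012, "dz": 0, "roll": 0}
    - {"dx": 0, "dy": 0, "dz": 0, "roll": 0}

```text
clock: 33.55
position: [533.6, 169.4, 66.3]
tool_rot: [3.133, 0.214, 0.0]
contact_force: [0.2, 0.4, 0.3]
gripper_width: 0.461
```

```bash
python3 -c "
from h import *
goto(459,-274.5,105,-89)
s=viewer.camera('side')[:,:,::-1]
crop(s,220,200,360,340,4,'pics/d21.png')"
```

```text
t 33.5 pos [533.6 169.4  66.3] head 7.8 joint7 -0.08 F [0.2 0.4 0.3] w 0.461
roll needed (tool z down) -83.2
shift now-axes mm [-134.2  429.7  -38.2]
shift after-roll axes mm [-442.6  -82.4  -38.7]
```

View pics/d21.png

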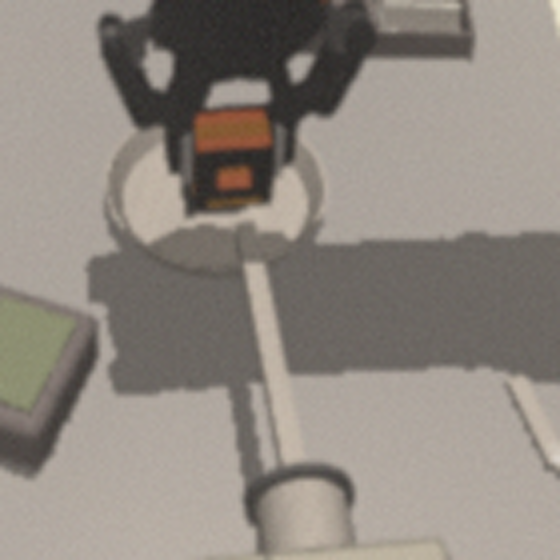

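Emit:
arm_command:
  commands:
    - {"dx": 0, "dy": 0, "dz": -0.03, "roll": 0}
    - {"dx": 0, "dy": 0, "dz": -0.02, "roll": 0}
    - {"dx": -0.0134, "dy": 0.043, "dz": 0, "roll": 0}
    - {"dx": -0.0134, "dy": 0.043, "dz": 0, "roll": 0}
    - {"dx": -0.0134, "dy": 0.043, "dz": 0, "roll": 0}
    - {"dx": -0.0134, "dy": 0.043, "dz": 0, "roll": 0}
    - {"dx": -0.0134, "dy": 0.043, "dz": 0, "roll": 0}
    - {"dx": -0.0134, "dy": 0.043, "dz": 0, "roll": 0}

```text
clock: 34.4
position: [489.5, -94.9, 116.4]
tool_rot: [-3.133, -0.222, -0.001]
contact_force: [0.8, 0.3, -1.2]
gripper_width: 0.463
```

Emit:
arm_command:
  commands:
    - {"dx": -0.0134, "dy": 0.043, "dz": 0, "roll": 0}
    - {"dx": -0.0134, "dy": 0.043, "dz": 0, "roll": 0}
    - {"dx": -0.0134, "dy": 0.043, "dz": 0, "roll": 0}
    - {"dx": -0.0134, "dy": 0.043, "dz": 0, "roll": 0}
    - {"dx": 0, "dy": 0, "dz": 0, "roll": 8}
    - {"dx": 0, "dy": 0, "dz": 0, "roll": 8}
    - {"dx": 0, "dy": 0, "dz": 0, "roll": 8}
    - {"dx": 0, "dy": 0, "dz": 0, "roll": 8}

```text
clock: 35.2
position: [461.1, -271.2, 116.2]
tool_rot: [-3.071, 0.66, -0.001]
contact_force: [0.1, -0.4, -1.6]
gripper_width: 0.46
```

Emit:
arm_command:
  commands:
    - {"dx": 0, "dy": 0, "dz": 0, "roll": 8.1}
    - {"dx": 0, "dy": 0, "dz": 0, "roll": 8.1}
    - {"dx": 0, "dy": 0, "dz": 0, "roll": 8.1}
    - {"dx": 0, "dy": 0, "dz": 0, "roll": 8.1}
    - {"dx": 0, "dy": 0, "dz": 0, "roll": 8.1}
    - {"dx": 0, "dy": 0, "dz": 0, "roll": 8.1}
    - {"dx": 0, "dy": 0, "dz": 0, "roll": 8.1}
    - {"dx": 0, "dy": 0, "dz": 0, "roll": 8.1}

```text
clock: 36.0
position: [461.2, -271.0, 116.1]
tool_rot: [-2.24, 2.202, 0.0]
contact_force: [0.6, -0.3, -1.3]
gripper_width: 0.46
```

```bash
python3 -c "
from h import *
print(onz('top',(390.5)/4-.5+235,450.5/4-.5+120,10))
goto(459,-274.5,20,-89)"
```

```text
[ 457.83685705 -278.08470786   10.        ]
t 36.0 pos [ 461.2 -271.   116.1] head -89.0 joint7 -0.61 F [ 0.6 -0.3 -1.3] w 0.460
roll needed (tool z down) -0.0
shift now-axes mm [ 3.5  2.4 96.1]
shift after-roll axes mm [ 3.5  2.3 96.1]
```

Emit:
arm_command:
  commands:
    - {"dx": 0.0035, "dy": 0.002, "dz": 0.025, "roll": 0}
    - {"dx": 0, "dy": 0, "dz": 0.03, "roll": 0}
    - {"dx": 0, "dy": 0, "dz": 0.025, "roll": 0}
    - {"dx": 0, "dy": 0, "dz": 0.012, "roll": 0}
    - {"dx": 0, "dy": 0, "dz": 0, "roll": 0}
    - {"dx": 0, "dy": 0, "dz": 0, "roll": 0}

```text
clock: 36.6
position: [459.0, -275.8, 24.9]
tool_rot: [-2.245, 2.197, -0.001]
contact_force: [0.3, -0.6, -0.9]
gripper_width: 0.462
```

```bash
python3 -c "
from h import *
goto(459,-274.5,10,-89)
s=viewer.camera('side')[:,:,::-1]
crop(s,180,70,340,220,4,'pics/d22.png')"
```

```text
t 36.6 pos [ 459.  -275.8   24.9] head -88.8 joint7 -0.49 F [ 0.3 -0.6 -0.9] w 0.462
roll needed (tool z down) 0.2
shift now-axes mm [-1.3 -0.  14.9]
shift after-roll axes mm [-1.3 -0.  14.9]
```

View pics/d22.png

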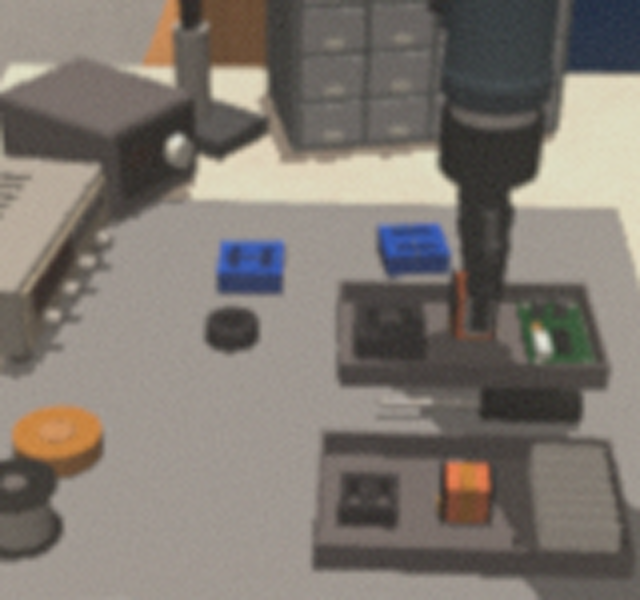

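Clear of both the core and the board.

Emit:
arm_command:
  commands:
    - {"dx": 0, "dy": 0, "dz": 0.007, "roll": 0}
    - {"dx": 0, "dy": 0, "dz": 0.005, "roll": 0}
    - {"dx": 0, "dy": 0, "dz": 0, "roll": 0}
    - {"dx": 0, "dy": 0, "dz": 0, "roll": 0}

```text
clock: 37.05
position: [458.3, -275.7, 12.2]
tool_rot: [2.244, -2.198, -0.0]
contact_force: [0.4, -0.1, -1.4]
gripper_width: 0.46
```

Emit:
arm_command:
  commands:
    - {"dx": 0, "dy": 0, "dz": 0.001, "roll": 0}
    - {"dx": 0, "dy": 0, "dz": 0, "roll": 0}

```text
clock: 37.25
position: [458.4, -275.7, 11.2]
tool_rot: [-2.244, 2.198, -0.0]
contact_force: [-0.6, -0.0, -2.1]
gripper_width: 0.462
```

Emit:
arm_command:
  commands:
    - {"dx": 0, "dy": 0, "dz": 0.001, "roll": 0}
    - {"dx": 0, "dy": 0, "dz": 0, "roll": 0}

```text
clock: 37.45
position: [458.3, -275.7, 10.1]
tool_rot: [-2.245, 2.198, 0.0]
contact_force: [-0.2, -0.4, -0.6]
gripper_width: 0.461
```

Emit:
arm_command:
  commands:
    - {"dx": 0, "dy": 0, "dz": 0.0007, "roll": 0}
    - {"dx": 0, "dy": 0, "dz": 0, "roll": 0}

```text
clock: 37.65
position: [458.4, -275.7, 9.7]
tool_rot: [-2.244, 2.198, -0.0]
contact_force: [-1.3, 1.5, 3.8]
gripper_width: 0.464
```

Contact at the expected height (9.7 mm). Release and retreat.

Emit:
arm_command:
  commands:
    - {"dx": 0, "dy": 0, "dz": 0, "roll": 0}
    - {"dx": 0, "dy": 0, "dz": 0, "roll": 0}
    - {"dx": 0, "dy": 0, "dz": 0, "roll": 0}
    - {"dx": 0, "dy": 0, "dz": 0, "roll": 0}
  claw: 0.06

```text
clock: 38.05
position: [458.4, -275.7, 9.5]
tool_rot: [2.244, -2.198, 0.0]
contact_force: [-1.0, 0.5, -1.1]
gripper_width: 0.702
```

Emit:
arm_command:
  commands:
    - {"dx": 0, "dy": 0, "dz": -0.02, "roll": 0}
    - {"dx": 0, "dy": 0, "dz": -0.04, "roll": 0}
    - {"dx": 0, "dy": 0, "dz": -0.045, "roll": 0}
    - {"dx": 0, "dy": 0, "dz": -0.045, "roll": 0}
    - {"dx": -0.045, "dy": 0, "dz": 0, "roll": 0}
    - {"dx": -0.045, "dy": 0, "dz": 0, "roll": 0}
    - {"dx": -0.045, "dy": 0, "dz": 0, "roll": 0}
    - {"dx": -0.045, "dy": 0, "dz": 0, "roll": 0}

```text
clock: 38.85
position: [454.3, -94.0, 159.6]
tool_rot: [-2.244, 2.198, -0.0]
contact_force: [1.5, 0.8, -0.3]
gripper_width: 0.708
```

Emit:
arm_command:
  commands:
    - {"dx": -0.045, "dy": 0, "dz": 0, "roll": 0}
    - {"dx": -0.045, "dy": 0, "dz": 0, "roll": 0}
    - {"dx": -0.045, "dy": 0, "dz": 0, "roll": 0}
    - {"dx": -0.045, "dy": 0, "dz": 0, "roll": 0}
    - {"dx": -0.045, "dy": 0, "dz": 0, "roll": 0}
    - {"dx": -0.045, "dy": 0, "dz": 0, "roll": 0}
    - {"dx": 0, "dy": 0, "dz": 0, "roll": 0}
    - {"dx": 0, "dy": 0, "dz": 0, "roll": 0}

```text
clock: 39.65
position: [448.7, 175.0, 159.4]
tool_rot: [2.247, -2.195, 0.0]
contact_force: [0.8, -1.1, 0.5]
gripper_width: 0.708
```

```bash
python3 -c "
from h import *
o,_=tool();print(o['clock'],o['position'],o['contact_force'])
s=viewer.camera('side')[:,:,::-1];t=viewer.camera('top')[:,:,::-1]
cv2.imwrite('pics/topf.png',t);cv2.imwrite('pics/sidef.png',s)
crop(t,170,120,370,270,4,'pics/e1.png');crop(s,180,110,350,280,3.5,'pics/e2.png')
g=cv2.cvtColor(t,cv2.COLOR_BGR2GRAY);m=np.zeros_like(g);m[160:185,315:345]=cv2.inRange(g,0,75)[160:185,315:345]
c=max(cv2.findContours(m,0,1)[0],key=cv2.contourArea);print('ring px',cv2.minAreaRect(c)[0],'was 330.5 172.5')
"
```

```text
39.65 [448.72789944 174.98290754 159.38748507] [ 0.83318811 -1.06362061  0.52400056]
ring px (330.5000305175781, 172.5) was 330.5 172.5
```

View pics/e1.png

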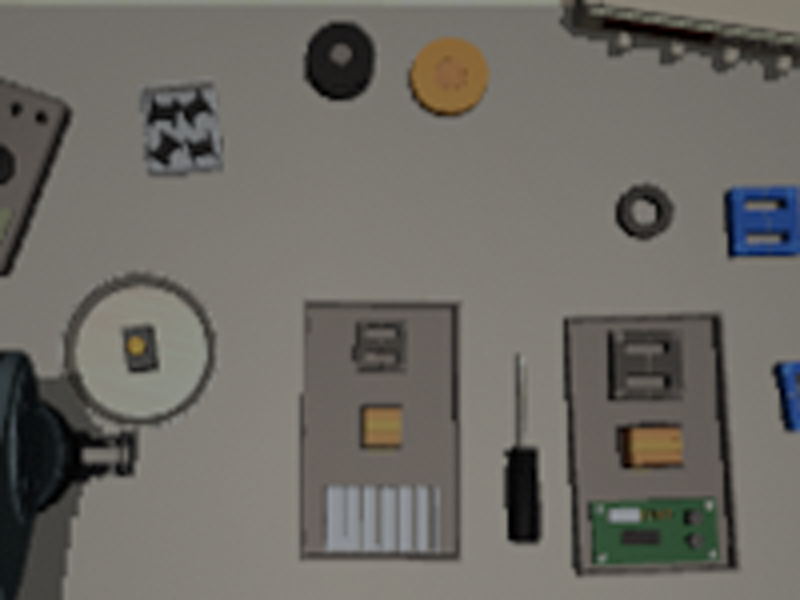

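View pics/e2.png

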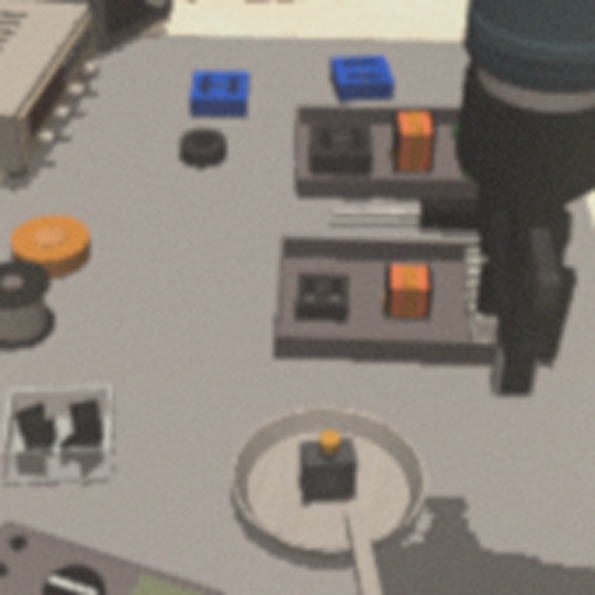

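The final views show all five parts placed flat and apart, the collar near mid-dish, the ring unmoved and the gripper clear at z = 159 mm. Handing in.

```bash
python3 -c "
from bench import robot
print(robot.hand_in())"
```

```text
the job is handed in; nothing more can be done
None
```

I made up both kits and handed the job in at about 39.7 s of the 125 s allowed. `hand_in` gives no verdict.

- **Winder:** I lifted the collar and both coils level on the arbor and slid them off one at a time. The collar is in the dish, about 1 mm from the middle by my measurement.
- **Circuit-board tray:** it now holds the large coil and the large E-core set, clear of each other and of the board.
- **Heat-sink tray:** it now holds the small coil and the small E-core set, clear of each other and of the heat sink.
- **Setting down:** I lowered each part until the wrist force showed contact, 17 N at most, before opening the fingers. Contact came within about 2 mm of the height I expected each time, and nothing was dropped.

**Last checks:** both cameras show every part flat on bare floor and the gripper clear at 159 mm up. The ring core is at the same pixel as at the start (330.5, 172.5).

**Disagreements:** the two cameras' position estimates differed by a few mm. The largest were about 6 mm in y for the large core and, in a rough reading, 15 mm for the dish. I relied on the top view for those two, and the grasp and the dish placing worked. Several moves fell a few mm short, up to about 10 mm, or overshot, and I corrected them before gripping or placing.

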